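# Close up the photometer and put the service tools back in the shadow tray

### The arm

A 6-joint arm with a two-finger parallel gripper is mounted at the origin on the work surface. World frame = base frame: x ahead of the robot, y to its left, z up, the work surface at z = 0. Lengths are in m, angles in rad, forces in N, time in s.
With the tool pointing down it reaches from about 0.225 to 0.875 m from the base axis. Payload 3.4 kg.
Tool frame: the origin (TCP) lies midway between the tips of the shut fingers; the grasp point (between the pads) lies 19 mm behind it (manip.grip_point_offset is the distance from the TCP to the grasp point, in m); z points along the fingers, y is the line along which they close (so a half turn about z gives the same grasp; the last joint's range is limited). The gripper opens to 85 mm and grips with 20 to 120 N. Pads are 22 mm wide; open, the fingers measure 114 mm over their backs; the gripper's body (76 mm by 85 mm) begins 54 mm behind the grasp point. The pads swing forward as they close: fully open they stand 13 mm farther back than shut.
Start: joints at [-1.46, 0.276, 1.505, -0, 1.361, -0.121], TCP at [0.132, -0.56, 0.231] pointing down, gripper open.
Joint ranges: [-2.89, 2.89], [-0.75, 2.08], [0.22, 2.7], [-1.18, 4.32], [0.11, 2.71], [-2.7, 2.7]. Speed limits (rad/s): [2.57, 2.57, 3.14, 3.14, 3.14, 3.14].

### API

Orientations are given as a unit quaternion [w, x, y, z].
In Python, from rig import manip gives the robot as it stands.
- The arm moves only by the shell command python3 -m handwheel 'ROWS' [FORCE]. ROWS is JSON, a list of rows, each an object with "translation": the shift along the tool's x, y, z in m, a list of three; "angular": the turn, a rotation vector about the tool's x, y, z in degrees, a list of three; "hand": the closure, from 0 (fully open) to 1 (shut). A call has 1 to 10 rows; each row shifts and turns the commanded pose from where the row before left it, along the tool's axes as they then stand; what a row does not reach is not made up. A row lasts 1/12 s, in which the tool goes at most 41.7 mm and 7.16 degrees, less where a joint would pass 70% of its speed; a pose out of reach is approached as far as the arm can. A call with a gripper value outside its range is refused whole. The fingers move at their own pace and stop on an object; FORCE is the grip in N (left out, the last holds). Time passes only in rows, so rows that do not move let the fingers close. It gives the time, the measured TCP pose, the force, the opening and the grip force at its end, in the units of the state.
- manip.get_state(): the state, without advancing time (a new reading comes with each control period).
- manip.get_image(name): name is "scene" or "top"; returns the picture (400x640x3 uint8, red, green, blue); there is no depth.
- manip.camera_info(name): a dict with "camera_matrix" (3x3 intrinsics, pixels), "eye" and "orientation" of the camera in the world. Camera axes: x right, y down, z forward; pixel columns grow to the right and rows downward; lengths in m; the calibration is good to about 2 mm. A picture is of the moment at which its call begins. camera_info takes no time and is no camera call.
- manip.sign_off(): hands the job in; it is judged then, once.
The state is a dict: "clock": time; "qpos": joint angles; "qd": joint speeds; "effort": joint torques, N m; "position": TCP position; "ee_rot": TCP orientation; "contact_force": force on the tool from outside, world axes, zero at the start; "moment": the same for the moment, N m; "width": finger opening in m; "gripper_force": force on a finger pad.
Only numpy, scipy, OpenCV 4.12 (cv2) and the standard library are available. Lean on these libraries where they do the work, as an engineer would, in place of code of your own. Each camera call takes 0.05 s, during which the arm holds its last target. There are 200 camera calls.

### The job

The photometer's service is done: shut its hatch, then take the T-key out of the tray, push it into the hatch's quarter-turn lock, turn it clockwise until the lock is fully locked, and put the key back upright in its well. Lay every service tool that is on the bench (spanner, scraper, caliper, mirror, as many as there are) fully down in its own pocket of the shadow tray, in any order, and leave the tubes and bottles where they stand.

Things in the scene. Friction and masses are not known exactly. Their poses are not given: they have to be found in the camera images.
- hatch (a joint): White service hatch, 120 (along the hinge) x 104 x 6 mm, on the top deck of the grey photometer (340 x 320 mm, 130 mm high, fixed). Rad: 0 = shut, flat on the deck; 1.57 = upright; 2.0 = end stop, leaning back. Starts open. A stiff hinge (0.14 N m) holds it wherever it is left: push it over from its back, then down all the way, with a few newtons.
- hatch_hinge (a point): Middle of the hinge line, 130 mm above the bench (deck level, underside of the shut hatch). Turns with the hatch: x always lies along the hinge line (also the photometer's x); when shut, z is up and the hatch extends to -y. The hatch swings up and over towards the photometer's +y side, where the deck is clear: that side is its back (outer face, with the lock) when open.
- hatch_edge (a point): Middle of the hatch's free edge, on its outer face: 104 mm from the hinge line. A 40 x 12 x 8 mm finger lip sticks out beyond it.
- lock (a joint): Quarter-turn lock near the hatch's free edge: aluminium plug, 26 mm, in a dark ring. Rad: 0 = unlocked, slot along the hinge line (green dot); 1.571 = locked, at its stop, slot square to it (red dot). Grows clockwise seen from above. Starts a little off 0, stays where left (0.05 N m). The key has about 0.14 rad of play either way, so turn it that much further.
- lock_mouth (a point): On the lock's axis at the mouth of its slot, 80 mm from the hinge line, 2 mm above the hatch's outer face (138 mm above the bench when shut). Turns with the plug: x lies along the slot. Slot 21 mm long (x), 7.5 mm wide (y), 10 mm deep, with a dark bottom.
- key: T-key, 48 mm high, standing in its well at the start. Origin at the blade's tip, z up. Steel blade 18 (x) x 5 (y) mm, 9 mm long, narrower at the tip; collar 26 mm across at 9 to 13 mm; shaft 10 mm; red cross bar 50 (x) x 12 (y) mm at 34 to 48 mm, gripped across y. A half turn about z is the same. With the blade fully in slot or well the collar rests on top and the key stands by itself.
- tray: Fixed shadow tray, origin on its underside: black foam 196 (x) x 266 (y, -128 to 138) mm, 22 mm high; yellow pocket floors 10 mm above the bench. Tools lie along x, 60 to 64 mm apart; pockets have their outline, 2 to 3.5 mm to spare, one way round. A channel 44 mm wide at x = 0, as deep as the pockets, runs along y for the fingers: open them only partly beside a neighbour. An absent tool's pocket stays empty.
- key_well (a point): Mouth of the key's slot-shaped well in the tray, 22 mm above the bench (foam top); the slot is 24 mm along x (the tray's x), 7.5 mm along y, and 12 mm deep. The key's blade tip is 9 mm below this point when home.
- spanner: Steel spanner 129 mm long, lying flat, 8 mm thick. Origin at the underside of the shank's middle, the place to grip (12 mm wide across y). +x leads to the open jaw (36 to 66 mm from the origin, 32 mm wide), -x to the ring end (20 mm across, to 63 mm). Absent (None) in some runs.
- pocket_spanner (a point): On the floor of the spanner's pocket, 10 mm above the bench: where the spanner's origin lies when it is home. x axis: direction of the spanner's x when home.
- scraper: Scraper 146 mm long, lying flat. Origin under the blue handle (18 mm wide across y, 16 mm high, from x = -62 to 38 mm), at the place to grip. +x leads to the steel blade (40 mm wide, 4 mm thick, its edge at 84 mm). Absent (None) in some runs.
- pocket_scraper (a point): On the floor of the scraper's pocket, 10 mm above the bench: where the scraper's origin lies when it is home. x axis: direction of the scraper's x when home.
- caliper: Small digital caliper lying flat, screen up. Origin under the black slider with the screen (40 mm along x, 24 mm wide across y, 12 mm thick), the place to grip. The steel beam (14 mm wide, 8 mm thick) leads to x = -76 mm; the steel jaws (x from 20 to 44 mm, 8 mm thick) reach from y = +16 to -39 mm. Absent (None) in some runs.
- pocket_caliper (a point): On the floor of the caliper's pocket, 10 mm above the bench: where the caliper's origin lies when it is home. x axis: direction of the caliper's x when home.
- mirror: Inspection mirror 105 mm long, lying flat. Origin under the orange handle (12 mm wide across y, 10 mm high, from x = -36 to 19 mm), the place to grip. A thin rod (5 mm) leads to -x, to a round mirror (26 mm across, 5 mm thick) that ends at x = -86 mm. Absent (None) in some runs.
- pocket_mirror (a point): On the floor of the mirror's pocket, 10 mm above the bench: where the mirror's origin lies when it is home. x axis: direction of the mirror's x when home.
- tube_rack: White rack of red-capped blood tubes, 75 x 190 mm, 120 mm high, loose; origin under its centre. Leave alone.
- reagent: White reagent bottle with red cap, 48 mm across, 75 mm high, loose; origin under its centre. Leave alone.
- amber: Amber bottle with black cap, 44 mm across, 85 mm high, loose; origin under its centre. Leave alone.
There are look-alikes about, which are no part of the job. Of the things that look like the key, the smaller one is meant.

How it is judged:
On the way, in this order (a step that is already met when the one before it is completed fails the run):
1. the hatch is shut (value of joint hatch below 0.05 rad), for 0.2 s.
2. with the hatch shut and the key's blade in the lock's slot, the lock is turned to locked (value of joint hatch below 0.05 rad and value of joint lock above 1.4 rad and z of key in the frame of lock_mouth below -0.004 m and horizontal distance between key and lock_mouth below 0.006 m), for 0.1 s.
3. the key stands in its well again (horizontal distance between key and key_well below 0.005 m and z of key in the frame of key_well below -0.006 m and angle between key's own z axis and vertical below 0.15 rad and linear speed of key below 0.02 m/s), for 0.2 s.
At the end, for the whole second after the job is handed in: Hatch shut (under 0.05 rad), lock past 1.40 rad; key upright (0.15 rad) in its well, within 5 mm sideways, at least 6 mm deep; every tool present down in its own pocket: origin within 7 mm of the pocket point, flat (0.07 rad), along the pocket (0.15 rad); all at rest (all of step 3 and value of joint hatch below 0.05 rad and value of joint lock above 1.4 rad and distance between spanner and pocket_spanner below 0.007 m and angle between the x axis of spanner and the x axis of pocket_spanner, either way round below 0.15 rad and angle between each of spanner, scraper, caliper, mirror's own z axis and vertical below 0.07 rad and linear speed of each of spanner, scraper, caliper, mirror below 0.02 m/s and distance between scraper and pocket_scraper below 0.007 m and angle between the x axis of scraper and the x axis of pocket_scraper, either way round below 0.15 rad and distance between caliper and pocket_caliper below 0.007 m and angle between the x axis of caliper and the x axis of pocket_caliper, either way round below 0.15 rad and distance between mirror and pocket_mirror below 0.007 m and angle between the x axis of mirror and the x axis of pocket_mirror, either way round below 0.15 rad); the robot touches nothing.
It fails at once if the tube rack is moved by more than 3 cm (distance of tube_rack from where it was at the start of the episode above 0.03 m).
It fails at once if the reagent is moved by more than 3 cm (distance of reagent from where it was at the start of the episode above 0.03 m).
It fails at once if the amber is moved by more than 3 cm (distance of amber from where it was at the start of the episode above 0.03 m).
Of spanner, scraper, caliper, mirror only 2 to 4 are there at a start; the rules pass over those that are not, and their reading is None.
At some moment in a run one of spanner, scraper, caliper, mirror may be knocked a few centimetres aside while the robot is not near it.
It also fails if it takes over 210 s, if anything falls off the work surface, if the arm or the gripper's body presses on something with over 40 N, if the wrist force passes 120 N, or if a joint passes its speed limit or range.

## Working session

There is one attempt and no reset: what is moved stays moved. The work goes in short steps, Python scripts to look and compute and a shell command to move; the robot and the scene stay as the last step left them, time stands still between calls to the robot, and variables do not carry over. Pictures are saved under pics/ and viewed, at most 14 in all, crops included, and the job is handed in when it is done.

```bash
ls; mkdir -p pics
python3 - <<'E'
from rig import manip
import cv2
for n in("scene","top"):
    im=manip.get_image(n); cv2.imwrite(f"pics/{n}0.png",im[:,:,::-1]); print(n,manip.camera_info(n))
print(manip.get_state(), manip.grip_point_offset)
E
```

```text
pics
scene {'camera_matrix': array([[474.79973058,   0.        , 321.75491215],
       [  0.        , 474.79973058, 206.50280889],
       [  0.        ,   0.        ,   1.        ]]), 'eye': array([ 1.44841296, -0.18101353,  1.33458691]), 'orientation': array([-0.23912216,  0.71707442,  0.62429027, -0.19719666])}
top {'camera_matrix': array([[519.25372058,   0.        , 314.22490671],
       [  0.        , 519.25372058, 198.87830962],
       [  0.        ,   0.        ,   1.        ]]), 'eye': array([ 0.45965936, -0.02685396,  1.38640008]), 'orientation': array([-0.03558144,  0.71517656, -0.69722369,  0.03369822])}
{'clock': 0.1, 'qpos': array([-1.45998673e+00,  2.76522749e-01,  1.50603320e+00, -6.86429191e-06,
        1.36069541e+00, -1.21029297e-01]), 'qd': array([-0.00100714, -0.00147932, -0.00400804,  0.00111781, -0.0010752 ,
        0.00098052]), 'effort': array([ 1.27390162e-03, -4.17698979e+01, -2.46405923e+01, -1.40822194e-04,
        5.70164208e-03, -2.50883421e-07]), 'position': array([ 0.1320385 , -0.55913801,  0.23052072]), 'ee_rot': array([-8.29359413e-04,  9.93288436e-01,  1.15660686e-01,  8.81819516e-07]), 'contact_force': array([-0.53906939, -0.34917909, -0.03390478]), 'moment': array([ 0.0526849 , -0.0340431 ,  0.00346273]), 'gripper_force': 0.0, 'width': 0.0858102031552167} 0.0187
```

View pics/scene0.png

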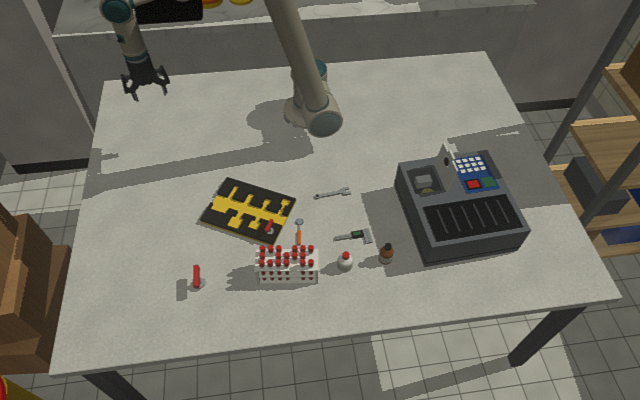

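View pics/top0.png

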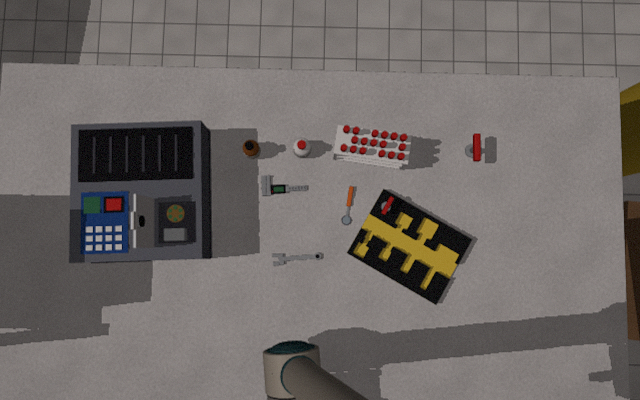

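Candidates for the key: the red bar in the tray at top (387,205), against the larger red T standing on the bench at top (477,148). The task says the smaller one, which is the one in the tray. Tools present look to be the spanner (298,258), caliper (285,188) and mirror (348,205), with no scraper seen. One composite of close crops will check this.

```bash
cat > h.py <<'E'
import numpy as np,cv2
from scipy.spatial.transform import Rotation as R
from rig import manip
def cam(n):
    c=manip.camera_info(n); return c["camera_matrix"],np.array(c["eye"]),R.from_quat(np.array(c["orientation"])[[1,2,3,0]]).as_matrix()
def ray(n,px):
    K,e,M=cam(n); return e,M@np.linalg.inv(K)@np.array([px[0],px[1],1.])
def pl(n,px,z):
    e,d=ray(n,px); return e+d*(z-e[2])/d[2]
def proj(n,p):
    K,e,M=cam(n); q=K@(M.T@(np.array(p)-e)); return q[:2]/q[2]
def two(pa,pb):  # top px, scene px
    e1,d1=ray("top",pa);e2,d2=ray("scene",pb)
    s=np.linalg.lstsq(np.c_[d1,-d2],e2-e1,rcond=None)[0]
    a=e1+s[0]*d1;b=e2+s[1]*d2
    return (a+b)/2,np.linalg.norm(a-b)
def grab(n,name=None):
    im=manip.get_image(n)[:,:,::-1].copy()
    if name: cv2.imwrite(f"pics/{name}.png",im)
    return im
def crop(im,x,y,w,h,k): return cv2.resize(im[y:y+h,x:x+w],None,fx=k,fy=k,interpolation=cv2.INTER_CUBIC)
E
python3 - <<'E'
from h import *
t=cv2.imread("pics/top0.png");s=cv2.imread("pics/scene0.png")
a=np.hstack([crop(t,340,180,140,130,2.857)[:370],crop(t,120,180,133,123,3)[:369]][:1]+[crop(t,120,180,100,93,4)[:370]])if 0 else None
A=crop(t,340,182,140,125,2.8571)[:356,:400];B=crop(t,125,175,100,89,4)[:356,:400]
C=crop(s,195,170,110,61,3.6364)[:220,:400];D=crop(s,395,135,110,61,3.6364)[:220,:400]
o=np.vstack([np.hstack([A,B]),np.hstack([C,D])]);print(o.shape);cv2.imwrite("pics/c1.png",o)
E
```

```text
(576, 800, 3)
```

View pics/c1.png

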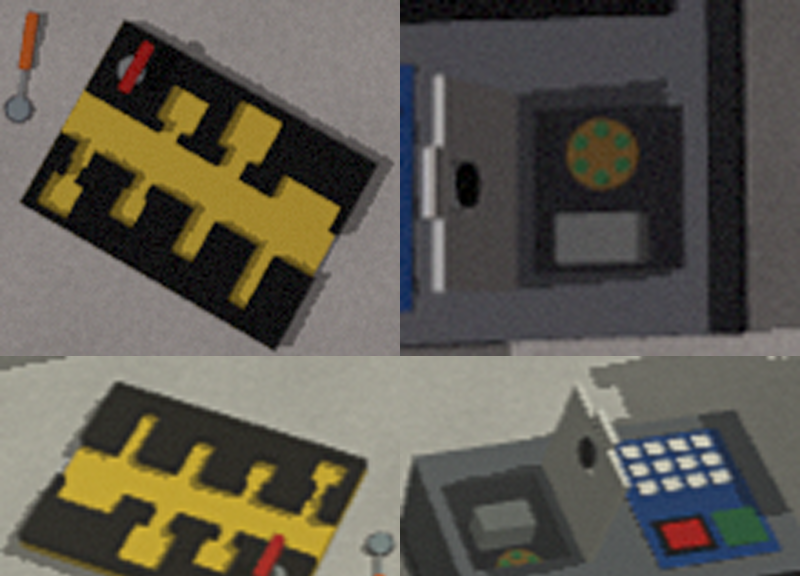

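The composite confirms it. The key is the small red bar in the tray's upper-left corner, top about (386,206). Tray pockets from the key end are mirror, spanner, scraper, caliper, with tray +x pointing up-right in the image. The hatch leans slightly back: hinge at top column 155, free edge at column 134.5.

```bash
cat > meas.py <<'E'
from h import *
def avg(n,k=4): return np.mean([grab(n).astype(float) for _ in range(k)],0).astype(np.uint8)
def mask_pts(n,m,z):  # mask (upscaled x4 full image) -> world pts
    v,u=np.nonzero(m); K,e,M=cam(n)
    d=M@np.linalg.inv(K)@np.vstack([(u+.5)/4-.5,(v+.5)/4-.5,np.ones(len(u))])
    return (e[:,None]+d*((z-e[2])/d[2]))[:2].T
def up(im): return cv2.resize(im,None,fx=4,fy=4,interpolation=cv2.INTER_CUBIC)
def roi(m,x,y,w,h):
    o=np.zeros_like(m);o[4*y:4*(y+h),4*x:4*(x+w)]=m[4*y:4*(y+h),4*x:4*(x+w)];return o
def big(m):
    k,l,s,c=cv2.connectedComponentsWithStats(m.astype(np.uint8)); return l==1+np.argmax(s[1:,4])
def red(im):
    h=cv2.cvtColor(im,cv2.COLOR_BGR2HSV);return ((h[...,0]<5)|(h[...,0]>172))&(h[...,1]>150)&(h[...,2]>60)
def axis(p):
    c=p.mean(0);w,V=np.linalg.eigh(np.cov(p.T));return c,V[:,1]
E
python3 - <<'E'
from meas import *
T=avg("top");S=avg("scene");cv2.imwrite("pics/topavg.png",T);cv2.imwrite("pics/scavg.png",S)
print("hinge",pl("top",(155,198.75),.13),pl("top",(154.5,247.5),.13))
print("edge",two((134.5,193.75),(458.8,172.4)),two((134.5,248),(443.7,142.2)))
for z in(.2,.22,.23,.235):print(z,pl("top",(134.5,221),z))
U=up(T);H=cv2.cvtColor(U,cv2.COLOR_BGR2HSV)
k=big(roi(red(U),370,190,35,30));c,a=axis(mask_pts("top",k,.061))
v,u=np.nonzero(k);pt=(u.mean()/4,v.mean()/4)
US=up(S);ks=big(roi(red(US),258,215,20,22));v,u=np.nonzero(ks);ps=(u.mean()/4,v.mean()/4)
print("key",c,a,pt,ps,two(pt,ps),k.sum(),ks.sum())
# yellow
y=roi(((H[...,0]>15)&(H[...,0]<35)&(H[...,1]>120)&(H[...,2]>50)),340,182,140,125);y=big(y)
P=mask_pts("top",y,.022);c,a=axis(P);print("yel",c,a)
rect=cv2.minAreaRect(np.float32(P));print(rect)
yaw=np.radians(-30)
# rectify in a provisional tray frame at z=.022, 0.5 mm/px
c0=c;res=.0004
g=np.mgrid[-130:130:1,-160:160:1]*.001 # rows: tray x from + to -, cols: tray -y
K,e,M=cam("top");ya=np.arctan2(a[1],a[0]);ya=ya if a[1]>0 else ya+np.pi
ty=np.array([np.cos(ya),np.sin(ya)]);tx=np.array([ty[1],-ty[0]]);print("tx",tx,"yaw",np.degrees(ya-np.pi/2))
rows,cols=np.mgrid[0:520,0:700];X=(260-rows)*.0005;Y=(350-cols)*.0005
W=np.stack([c0[0]+tx[0]*X+ty[0]*Y,c0[1]+tx[1]*X+ty[1]*Y,np.full(X.shape,.022)],-1)-e
q=W@M@K.T;mp=(q[...,:2]/q[...,2:]).astype(np.float32)
rc=cv2.remap(T,mp[...,0],mp[...,1],cv2.INTER_CUBIC)
for i in range(0,700,50):cv2.line(rc,(i,0),(i,5),(255,255,255),1)
for i in range(10,520,50):cv2.line(rc,(0,i),(5,i),(255,255,255),1)
cv2.imwrite("pics/tray_r.png",rc)
np.save("tf.npy",np.array([*c0,*tx]))
# tools: print crop
A=crop(T,255,165,110,110,5)[:550,:550];cv2.imwrite("pics/tools.png",A)
E
```

```text
hinge [0.57364574 0.36526082 0.13      ] [0.45567816 0.3599127  0.13      ]
edge (array([0.57584046, 0.38567319, 0.22328219]), np.float64(0.005132703854409325)) (array([0.4539602 , 0.37390931, 0.23212265]), np.float64(0.0023122277118053456))
0.2 [0.51502027 0.38747248 0.2       ]
0.22 [0.51408701 0.38048788 0.22      ]
0.23 [0.51362038 0.37699558 0.23      ]
0.235 [0.51338707 0.37524943 0.235     ]
key [ 0.57886079 -0.20895146] [-0.88195074  0.47134159] (np.float64(387.58794398907105), np.float64(205.40283469945356)) (np.float64(268.65267639902675), np.float64(225.88625304136252)) (array([ 0.57893183, -0.21021896,  0.05116654]), np.float64(0.002115414156108088)) 1464 822
yel [ 0.4779217  -0.27384287] [0.35955356 0.93312445]
((0.4788798987865448, -0.2724667191505432), (0.2653409242630005, 0.17166993021965027), 64.37651062011719)
tx [ 0.93312445 -0.35955356] yaw -21.072781205787514
```

View pics/tray_r.png

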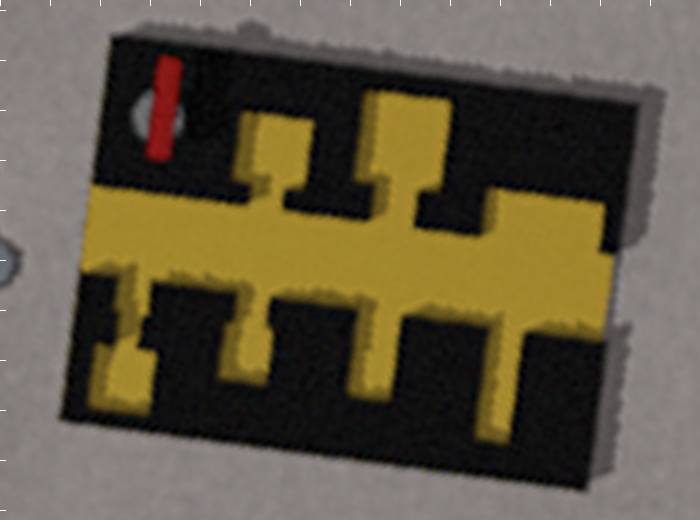

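View pics/tools.png

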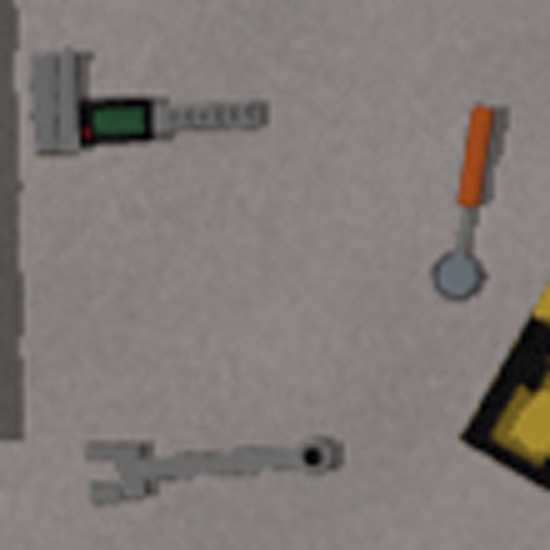

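Hinge middle is about (.515,.363,.13) and the free edge about (.515,.38,.23), so the hatch angle is about 1.75. First move: carry the shut hand high to behind the hatch.

```bash
R='x'
python3 -m handwheel '[{"translation":[0.02,-0.029,-0.007],"angular":[0,0,0],"hand":1},{"translation":[0.02,-0.029,-0.007],"angular":[0,0,0],"hand":1},{"translation":[0.02,-0.029,-0.007],"angular":[0,0,0],"hand":1},{"translation":[0.02,-0.029,-0.007],"angular":[0,0,0],"hand":1},{"translation":[0.02,-0.029,-0.007],"angular":[0,0,0],"hand":1},{"translation":[0.02,-0.029,-0.007],"angular":[0,0,0],"hand":1},{"translation":[0.02,-0.029,-0.007],"angular":[0,0,0],"hand":1},{"translation":[0.02,-0.029,-0.007],"angular":[0,0,0],"hand":1},{"translation":[0.02,-0.029,-0.007],"angular":[0,0,0],"hand":1},{"translation":[0.02,-0.029,-0.007],"angular":[0,0,0],"hand":1}]' 40
python3 -m handwheel '[{"translation":[0.02,-0.029,0],"angular":[0,0,0],"hand":1},{"translation":[0.02,-0.029,0],"angular":[0,0,0],"hand":1},{"translation":[0.02,-0.029,0],"angular":[0,0,0],"hand":1},{"translation":[0.02,-0.029,0],"angular":[0,0,0],"hand":1},{"translation":[0.02,-0.029,0],"angular":[0,0,0],"hand":1},{"translation":[0.02,-0.029,0],"angular":[0,0,0],"hand":1},{"translation":[0.02,-0.029,0],"angular":[0,0,0],"hand":1},{"translation":[0.02,-0.029,0],"angular":[0,0,0],"hand":1},{"translation":[0.02,-0.029,0],"angular":[0,0,0],"hand":1},{"translation":[0.02,-0.029,0],"angular":[0,0,0],"hand":1}]'
python3 -m handwheel '[{"translation":[0.02,-0.029,0],"angular":[0,0,0],"hand":1},{"translation":[0.02,-0.029,0],"angular":[0,0,0],"hand":1},{"translation":[0.02,-0.029,0],"angular":[0,0,0],"hand":1},{"translation":[0.02,-0.029,0],"angular":[0,0,0],"hand":1},{"translation":[0.02,-0.029,0],"angular":[0,0,0],"hand":1},{"translation":[0.02,-0.029,0],"angular":[0,0,0],"hand":1},{"translation":[0.02,-0.029,0],"angular":[0,0,0],"hand":1},{"translation":[0.02,-0.029,0],"angular":[0,0,0],"hand":1},{"translation":[0.02,-0.029,0],"angular":[0,0,0],"hand":1},{"translation":[0.02,-0.029,0],"angular":[0,0,0],"hand":1}]'
```

```text
clock: 1.33
position: [0.2602, -0.2298, 0.3019]
ee_rot: [0.0, 0.993, 0.115, 0.0]
contact_force: [1.1, 0.7, 0.2]
width: 0.0001
gripper_force: 0.0
clock: 2.17
position: [0.3883, 0.0986, 0.3016]
ee_rot: [0.0, 0.993, 0.116, 0.001]
contact_force: [1.2, -0.8, -0.1]
width: 0.0002
gripper_force: 0.0
clock: 3.0
position: [0.5165, 0.4267, 0.3011]
ee_rot: [0.0, 0.993, 0.116, 0.0]
contact_force: [0.5, 0.7, 0.8]
width: -0.0001
gripper_force: 0.0
```

```bash
python3 -m handwheel '[{"translation":[0.024,0.006,0.02],"angular":[0,0,0],"hand":1},{"translation":[0,0,0.038],"angular":[0,0,0],"hand":1},{"translation":[0,0,0.038],"angular":[0,0,0],"hand":1},{"translation":[-0.0039,0.0163,0],"angular":[0,0,0],"hand":1},{"translation":[-0.0039,0.0163,0],"angular":[0,0,0],"hand":1},{"translation":[-0.0039,0.0163,0],"angular":[0,0,0],"hand":1},{"translation":[-0.0039,0.0163,0],"angular":[0,0,0],"hand":1},{"translation":[-0.0035,0.0146,0.002],"angular":[0,0,0],"hand":1},{"translation":[-0.0035,0.0146,0.003],"angular":[0,0,0],"hand":1}]'
python3 -m handwheel '[{"translation":[-0.0023,0.0097,0.006],"angular":[0,0,0],"hand":1},{"translation":[-0.0023,0.0097,0.007],"angular":[0,0,0],"hand":1},{"translation":[-0.002,0.009,0.009],"angular":[0,0,0],"hand":1},{"translation":[-0.002,0.009,0.010],"angular":[0,0,0],"hand":1},{"translation":[-0.0014,0.006,0.011],"angular":[0,0,0],"hand":1},{"translation":[-0.0014,0.006,0.011],"angular":[0,0,0],"hand":1},{"translation":[0,0,0.008],"angular":[0,0,0],"hand":1}]'
python3 - <<'E'
from h import *
s=crop(grab("scene","s2"),380,110,160,150,3.5);cv2.imwrite("pics/c2.png",s)
E
```

```text
clock: 3.75
position: [0.541, 0.3265, 0.2013]
ee_rot: [-0.001, 0.993, 0.116, 0.001]
contact_force: [0.1, 0.8, -1.2]
width: 0.0004
gripper_force: 0.6
clock: 4.33
position: [0.5401, 0.2748, 0.1365]
ee_rot: [0.001, 0.993, 0.115, -0.001]
contact_force: [-0.8, -1.8, 11.6]
width: -0.0001
gripper_force: 6.7
```

View pics/c2.png

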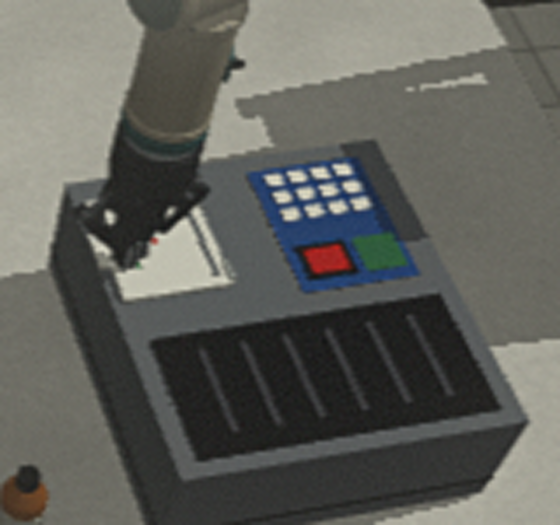

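The hatch is flat on the deck. I'll press a little more, lift off, and travel to above the key.

```bash
python3 -m handwheel '[{"translation":[0,0,0.004],"angular":[0,0,0],"hand":1},{"translation":[0,0,0],"angular":[0,0,0],"hand":1},{"translation":[0,0,0],"angular":[0,0,0],"hand":1},{"translation":[0,0,-0.03],"angular":[0,0,0],"hand":1},{"translation":[0,0,-0.035],"angular":[0,0,0],"hand":1},{"translation":[0,0,-0.035],"angular":[0,0,0],"hand":1},{"translation":[0,0,-0.035],"angular":[0,0,0],"hand":1},{"translation":[0,0,-0.035],"angular":[0,0,0],"hand":1}]'
python3 -m handwheel '[{"translation":[-0.0046,0.03,0],"angular":[0,0,0],"hand":1},{"translation":[-0.0046,0.03,0],"angular":[0,0,0],"hand":1},{"translation":[-0.0046,0.03,0],"angular":[0,0,0],"hand":1},{"translation":[-0.0046,0.03,0],"angular":[0,0,0],"hand":1},{"translation":[-0.0046,0.03,0],"angular":[0,0,0],"hand":1},{"translation":[-0.0046,0.03,0],"angular":[0,0,0],"hand":1},{"translation":[-0.0046,0.03,0],"angular":[0,0,0],"hand":1},{"translation":[-0.0046,0.03,0],"angular":[0,0,0],"hand":0.5}]'
python3 -m handwheel '[{"translation":[-0.0046,0.03,0],"angular":[0,0,0],"hand":0.5},{"translation":[-0.0046,0.03,0],"angular":[0,0,0],"hand":0.5},{"translation":[-0.0046,0.03,0],"angular":[0,0,0],"hand":0.5},{"translation":[-0.0046,0.03,0],"angular":[0,0,0],"hand":0.5},{"translation":[-0.0046,0.03,0],"angular":[0,0,0],"hand":0.5},{"translation":[-0.0046,0.03,0],"angular":[0,0,0],"hand":0.5},{"translation":[-0.0046,0.03,0],"angular":[0,0,0],"hand":0.5},{"translation":[-0.0046,0.03,0],"angular":[0,0,0],"hand":0.5}]'
python3 -m handwheel '[{"translation":[0,0,0],"angular":[0,0,-6.9],"hand":0.5},{"translation":[0,0,0],"angular":[0,0,-6.9],"hand":0.5},{"translation":[0,0,0],"angular":[0,0,-6.9],"hand":0.5},{"translation":[0,0,0],"angular":[0,0,-6.9],"hand":0.5},{"translation":[0,0,0],"angular":[0,0,-6.9],"hand":0.5},{"translation":[0,0,0],"angular":[0,0,-6.9],"hand":0.5},{"translation":[0,0,0],"angular":[0,0,-6.9],"hand":0.5},{"translation":[0,0,0],"angular":[0,0,-6.9],"hand":0.5},{"translation":[0,0,0],"angular":[0,0,-6.9],"hand":0.5},{"translation":[0,0,0],"angular":[0,0,-6.9],"hand":0.5}]'
python3 -m handwheel '[{"translation":[0,0,0],"angular":[0,0,-6.9],"hand":0.5},{"translation":[0,0,0],"angular":[0,0,-6.9],"hand":0.5},{"translation":[0,0,0],"angular":[0,0,-6.9],"hand":0.5},{"translation":[0,0,0],"angular":[0,0,-6.9],"hand":0.5},{"translation":[0,0,0],"angular":[0,0,-6.9],"hand":0.5},{"translation":[0,0,0],"angular":[0,0,-6.9],"hand":0.5},{"translation":[0,0,0],"angular":[0,0,-6.9],"hand":0.5},{"translation":[0,0,0],"angular":[0,0,-6.9],"hand":0.5},{"translation":[0,0,0],"angular":[0,0,-6.9],"hand":0.5},{"translation":[0,0,0],"angular":[0,0,-6.9],"hand":0.5}]'
python3 - <<'E'
from meas import *
T=avg("top",6);cv2.imwrite("pics/top3.png",T);S=avg("scene",6);cv2.imwrite("pics/sc3.png",S)
c=np.hstack([crop(T,145,185,60,75,6.667)[:500,:400],cv2.resize(crop(S,395,135,64,80,6.25),(400,500))]);cv2.imwrite("pics/lock3.png",c)
for px in((335,155),(410,168),(405,135)):print(px,pl("top",px,0),pl("top",px,.06))
E
```

```text
clock: 5.05
position: [0.5404, 0.2767, 0.3052]
ee_rot: [0.0, 0.993, 0.116, -0.0]
contact_force: [0.4, 1.0, -0.2]
width: 0.0001
gripper_force: 0.0
clock: 5.72
position: [0.5599, 0.0334, 0.3036]
ee_rot: [0.0, 0.993, 0.116, -0.0]
contact_force: [-0.3, 0.0, -0.2]
width: 0.0107
gripper_force: 0.0
clock: 6.38
position: [0.5792, -0.2087, 0.3035]
ee_rot: [-0.0, 0.993, 0.116, -0.001]
contact_force: [0.5, 0.1, 0.5]
width: 0.043
gripper_force: 0.0
clock: 7.22
position: [0.5794, -0.2072, 0.3034]
ee_rot: [-0.001, 0.751, 0.66, -0.0]
contact_force: [0.2, -0.1, -0.5]
width: 0.0425
gripper_force: 0.0
clock: 8.05
position: [0.5794, -0.2071, 0.3034]
ee_rot: [-0.001, 0.245, 0.97, -0.0]
contact_force: [-0.2, 0.3, -0.2]
width: 0.0429
gripper_force: 0.0
(335, 155) [ 0.71658541 -0.07455877  0.        ] [ 0.70546628 -0.07249422  0.06      ]
(410, 168) [ 0.68615967 -0.27759544  0.        ] [ 0.67635729 -0.26674396  0.06      ]
(405, 135) [ 7.76387302e-01 -2.63354060e-01  2.22044605e-16] [ 0.76268009 -0.25311892  0.06      ]
```

View pics/lock3.png

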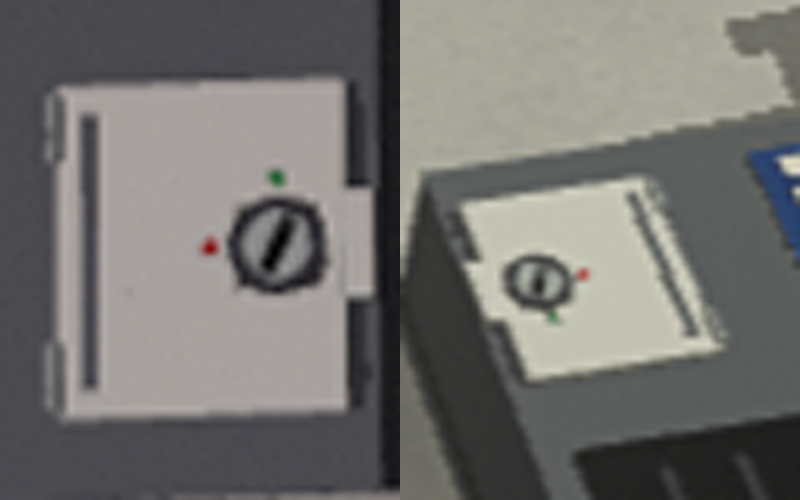

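The hatch is shut. The lock's ring is at top about (186.7,221.9), and its slot is tilted clockwise of the hinge line. Now I'll grip the key and measure the lock at the same time.

```bash
python3 -m handwheel '[{"translation":[-0.0005,-0.002,0.038],"angular":[0,0,0],"hand":0.5},{"translation":[0,0,0.038],"angular":[0,0,0],"hand":0.5},{"translation":[0,0,0.038],"angular":[0,0,0],"hand":0.5},{"translation":[0,0,0.038],"angular":[0,0,0],"hand":0.5},{"translation":[0,0,0.038],"angular":[0,0,0],"hand":0.5},{"translation":[0,0,0.038],"angular":[0,0,0],"hand":0.5},{"translation":[0,0,0.02],"angular":[0,0,0],"hand":0.5},{"translation":[0,0,0.02],"angular":[0,0,0],"hand":0.5}]' 60
python3 -m handwheel '[{"translation":[0,0,0],"angular":[0,0,0],"hand":1},{"translation":[0,0,0],"angular":[0,0,0],"hand":1},{"translation":[0,0,0],"angular":[0,0,0],"hand":1},{"translation":[0,0,0],"angular":[0,0,0],"hand":1},{"translation":[0,0,0],"angular":[0,0,0],"hand":1},{"translation":[0,0,0],"angular":[0,0,0],"hand":1}]'
cat > lock.py <<'E'
from meas import *
import sys
def lockm(T,show=False):
    U=up(T);g=cv2.cvtColor(U,cv2.COLOR_BGR2GRAY).astype(int)
    m=roi(((g<95)*1).astype(np.uint8),178,213,18,18)>0
    n,l,s,c=cv2.connectedComponentsWithStats(m.astype(np.uint8))
    for i in range(1,n):
        if s[i,4]<150:continue
        P=mask_pts("top",l==i,.136);cc,a=axis(P);ct,_=cv2.findContours((l==i).astype(np.uint8),0,2)
        h=max(ct,key=cv2.contourArea).reshape(-1,2);(ex,ey),r=cv2.minEnclosingCircle(h);mm=cv2.moments(cv2.convexHull(h))
        q=((mm['m10']/mm['m00']+.5)/4-.5,(mm['m01']/mm['m00']+.5)/4-.5)
        print("comp",s[i,4],"px",q,"w",pl("top",q,.138)[:2],"cent",cc,"yaw",np.degrees(np.arctan2(a[1],a[0]))%180,"r",r/4)
E
python3 - <<'E'
from lock import *
T=cv2.imread("pics/top3.png");lockm(T)
U=up(T);g=cv2.cvtColor(U,cv2.COLOR_BGR2GRAY).astype(int);
w=big(roi(((g>120)*1).astype(np.uint8),150,190,52,65)>0)
P=mask_pts("top",w,.136);print("hatch",cv2.minAreaRect(np.float32(P)))
S=cv2.imread("pics/sc3.png")
for z in(.138,):print([pl("scene",((538-400)/6.25+395,282/6.25+135),z),pl("top",(186.7,221.9),z)])
H=cv2.cvtColor(U,cv2.COLOR_BGR2HSV)
for nm,lo in(("g",(45,85)),("r",(0,8))):
    m=roi(((H[...,0]>=lo[0])&(H[...,0]<=lo[1])&(H[...,1]>100)),165,205,30,28);
    if m.any():print(nm,mask_pts("top",big(m),.136).mean(0))
E
```

```text
clock: 9.32
position: [0.5779, -0.2088, 0.034]
ee_rot: [-0.001, 0.248, 0.969, 0.0]
contact_force: [0.2, 0.2, -0.3]
width: 0.0426
gripper_force: 0.0
clock: 9.82
position: [0.5797, -0.2096, 0.0377]
ee_rot: [0.001, 0.248, 0.969, -0.0]
contact_force: [-0.1, 0.8, -0.3]
width: 0.0106
gripper_force: 60.5
comp 1935 px (186.21757589419897, 221.47187406071532) w [0.51994219 0.2845847 ] cent [0.519862   0.28481793] yaw 145.27402902745962 r 8.059120178222656
hatch ((0.5189157128334045, 0.3079245090484619), (0.12066079676151276, 0.11378155648708344), 3.2007040977478027)
[array([0.52269055, 0.28602759, 0.138     ]), array([0.51894195, 0.28337273, 0.138     ])]
g [0.54478618 0.28686042]
r [0.51893618 0.30969782]
```

Run:
```python
from lock import *
T=cv2.imread("pics/top3.png");U=up(T);g=cv2.cvtColor(U,cv2.COLOR_BGR2GRAY).astype(float)
for cx,cy in((186.2,221.5),(186.6,221.8)):
  vv,uu=np.mgrid[0:g.shape[0],0:g.shape[1]];x=(uu+.5)/4-.5;y=(vv+.5)/4-.5
  for r in (3.2,3.8,4.2):
    k=(x-cx)**2+(y-cy)**2<r*r
    for th in(80,100):
      m=k&(g<th)
      if m.sum()<20: continue
      P=mask_pts("top",m,.137);c,a=axis(P);print(cx,r,th,m.sum(),c,np.degrees(np.arctan2(a[1],a[0]))%180)
print(pl("scene",(268.65,225.89),.061), pl("top",(387.59,205.4),.061))
for p in((186.2,221.5),):
  print(np.round(g[int(4*(p[1]-5)):int(4*(p[1]+6)):4,int(4*(p[0]-6)):int(4*(p[0]+6)):4]).astype(int))
```

```text
186.2 3.2 80 263 [0.5200635  0.28515686] 158.3329751264258
186.2 3.2 100 307 [0.52007311 0.28518091] 158.9249953015899
186.2 3.8 80 312 [0.52007521 0.28513243] 158.07867052512498
186.2 3.8 100 365 [0.52009577 0.28513964] 158.2103223389402
186.2 4.2 80 341 [0.52015008 0.28511224] 158.28604825825857
186.2 4.2 100 404 [0.52011399 0.28513736] 158.42621413096023
186.6 3.2 80 256 [0.51984531 0.28514632] 158.31754571341352
186.6 3.2 100 299 [0.5198449  0.28512642] 158.6604803741859
186.6 3.8 80 309 [0.51982454 0.28519481] 157.74209530224732
186.6 3.8 100 362 [0.51982247 0.28517667] 158.33558537953502
186.6 4.2 80 336 [0.51995402 0.28516243] 157.9470856516753
186.6 4.2 100 405 [0.51978696 0.28507635] 159.18043650005873
[ 0.58585008 -0.20897205  0.061     ] [ 0.57791616 -0.20992173  0.061     ]
[[141  89  58  40  52  85 119 101  64  45  41  28]
 [128  54  34  67 115 135 138  87  58  86  91  49]
 [ 93  39  64 114 141 140 114  50  27  71 121  85]
 [ 61  41  98 136 141 135  82  22  21  85 134 101]
 [ 50  67 122 141 138 114  54   1  36 117 142 102]
 [ 44  81 131 143 138  83  20  10  65 128 141 115]
 [ 52  72 127 143 127  59   2  37 112 141 140 119]
 [ 54  58 105 135 100  30  10  66 132 145 136  95]
 [ 73  41  75 114  74   6  34 114 144 139 116  62]
 [112  48  48  81  83  51  70 129 142 113  73  42]
 [135  61  37  53  65  85 105 108  90  60  40  37]]
```

Slot yaw is 158.4° with its centre at about (.520,.285). Lift the key, carry it over, and turn 7°.

```bash
python3 -m handwheel '[{"translation":[0,0,-0.02],"angular":[0,0,0],"hand":1},{"translation":[0,0,-0.04],"angular":[0,0,0],"hand":1},{"translation":[0,0,-0.04],"angular":[0,0,0],"hand":1},{"translation":[0,0,-0.04],"angular":[0,0,0],"hand":1},{"translation":[0,0,-0.04],"angular":[0,0,0],"hand":1},{"translation":[0,0,-0.04],"angular":[0,0,0],"hand":1}]' 80
python3 -m handwheel '[{"translation":[0.018,0.0253,0],"angular":[0,0,0],"hand":1},{"translation":[0.018,0.0253,0],"angular":[0,0,0],"hand":1},{"translation":[0.018,0.0253,0],"angular":[0,0,0],"hand":1},{"translation":[0.018,0.0253,0],"angular":[0,0,0],"hand":1},{"translation":[0.018,0.0253,0],"angular":[0,0,0],"hand":1},{"translation":[0.018,0.0253,0],"angular":[0,0,0],"hand":1},{"translation":[0.018,0.0253,0],"angular":[0,0,0],"hand":1},{"translation":[0.018,0.0253,0],"angular":[0,0,0],"hand":1}]'
python3 -m handwheel '[{"translation":[0.018,0.0253,0],"angular":[0,0,0],"hand":1},{"translation":[0.018,0.0253,0],"angular":[0,0,0],"hand":1},{"translation":[0.018,0.0253,0],"angular":[0,0,0],"hand":1},{"translation":[0.018,0.0253,0],"angular":[0,0,0],"hand":1},{"translation":[0.018,0.0253,0],"angular":[0,0,0],"hand":1},{"translation":[0.018,0.0253,0],"angular":[0,0,0],"hand":1},{"translation":[0.018,0.0253,0],"angular":[0,0,0],"hand":1},{"translation":[0.018,0.0253,0],"angular":[0,0,0],"hand":1},{"translation":[0,0,0],"angular":[0,0,-7.1],"hand":1},{"translation":[0,0,0.03],"angular":[0,0,0],"hand":1}]'
python3 - <<'E'
from h import *
from rig import manip
s=manip.get_state();print(s["position"],s["ee_rot"],s["width"])
p=s["position"];q=s["ee_rot"];print("yaw",np.degrees(2*np.arctan2(q[2],q[1])))
S=grab("scene","s4");T=grab("top","t4")
cv2.imwrite("pics/c4.png",np.hstack([crop(T,145,185,60,75,6.667)[:500,:400],cv2.resize(crop(S,395,105,64,80,6.25),(400,500))]))
E
```

```text
clock: 10.32
position: [0.5785, -0.209, 0.2592]
ee_rot: [0.001, 0.248, 0.969, -0.0]
contact_force: [0.6, -0.6, -0.8]
width: 0.01
gripper_force: 82.4
clock: 10.98
position: [0.5494, 0.0389, 0.2571]
ee_rot: [0.001, 0.248, 0.969, 0.0]
contact_force: [0.1, 0.5, 0.1]
width: 0.0104
gripper_force: 82.5
clock: 11.82
position: [0.524, 0.2877, 0.2322]
ee_rot: [0.006, 0.184, 0.983, 0.004]
contact_force: [1.4, 0.1, -0.3]
width: 0.0103
gripper_force: 82.5
[0.52400083 0.28774536 0.23222751] [0.0057966  0.18400613 0.98290046 0.00385127] 0.010268789005836474
yaw 158.79309399243962
```

View pics/c4.png

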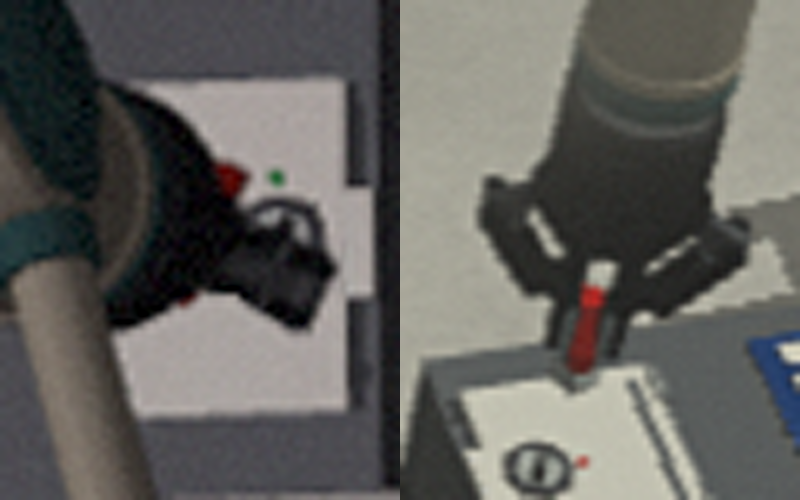

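```bash
cat > go.py <<'E'
import sys;from h import *
x,y,z,yaw=map(float,sys.argv[1:5]);s=manip.get_state()
M=R.from_quat(np.array(s["ee_rot"])[[1,2,3,0]]);c,q=np.cos(np.radians(yaw)),np.sin(np.radians(yaw))
D=R.from_matrix(np.array([[c,q,0],[q,-c,0],[0,0,-1]]))
print("clk",s["clock"],"pos",s["position"].round(4),"F",s["contact_force"].round(1),"w",round(s["width"],4))
print("d tool",(M.inv().apply(np.array([x,y,z])-s["position"])*1e3).round(1),"mm rot",np.degrees((M.inv()*D).as_rotvec()).round(2), "d in target axes",(D.inv().apply(np.array([x,y,z])-s["position"])*1e3).round(1))
E
python3 -m handwheel '[{"translation":[0,0,0],"angular":[0,0,0],"hand":1},{"translation":[0,0,0],"angular":[0,0,0],"hand":1},{"translation":[0,0,0],"angular":[0,0,0],"hand":1}]'
python3 go.py .520 .2849 .170 158.4
```

```text
clock: 12.17
position: [0.5217, 0.284, 0.2278]
ee_rot: [0.001, 0.188, 0.982, 0.001]
contact_force: [0.1, 1.0, -0.0]
width: 0.0104
gripper_force: 82.5
clk 12.1667 pos [0.5217 0.284  0.2278] F [ 0.1  1.  -0. ] w 0.0104
d tool [ 2.1  0.1 57.8] mm rot [ 0.09  0.11 -0.07] d in target axes [ 2.   0.2 57.8]
```

```bash
python3 -m handwheel '[{"translation":[0.0017,0.0001,0.03],"angular":[0,0,0],"hand":1},{"translation":[0,0,0.022],"angular":[0,0,0],"hand":1},{"translation":[0,0,0.004],"angular":[0,0,0],"hand":1},{"translation":[0,0,0.003],"angular":[0,0,0],"hand":1},{"translation":[0,0,0.003],"angular":[0,0,0],"hand":1},{"translation":[0,0,0.003],"angular":[0,0,0],"hand":1},{"translation":[0,0,0.003],"angular":[0,0,0],"hand":1},{"translation":[0,0,0.003],"angular":[0,0,0],"hand":1},{"translation":[0,0,0],"angular":[0,0,0],"hand":1},{"translation":[0,0,0],"angular":[0,0,0],"hand":1}]'
python3 go.py .520 .2849 .154 158.4
```

```text
clock: 13.0
position: [0.5194, 0.2849, 0.1554]
ee_rot: [0.0, 0.188, 0.982, 0.0]
contact_force: [-0.1, -0.5, -0.6]
width: 0.0107
gripper_force: 82.5
clk 13.0 pos [0.5194 0.2849 0.1554] F [-0.1 -0.5 -0.6] w 0.0107
d tool [-0.5  0.2  1.4] mm rot [ 0.    0.01 -0.02] d in target axes [-0.5  0.2  1.4]
```

```bash
python3 -m handwheel '[{"translation":[0,0,0.002],"angular":[0,0,0],"hand":1},{"translation":[0,0,0.002],"angular":[0,0,0],"hand":1},{"translation":[0,0,0.001],"angular":[0,0,0],"hand":1},{"translation":[0,0,0],"angular":[0,0,0],"hand":1},{"translation":[0,0,0],"angular":[0,0,0],"hand":1}]'
python3 go.py .520 .2849 .154 158.4
```

```text
clock: 13.42
position: [0.5199, 0.2851, 0.1529]
ee_rot: [0.001, 0.187, 0.982, 0.001]
contact_force: [-3.0, -0.9, 11.3]
width: 0.0107
gripper_force: 84.2
clk 13.4167 pos [0.5199 0.2851 0.1529] F [-3.  -0.9 11.3] w 0.0107
d tool [-0.2 -0.1 -1.1] mm rot [ 0.1   0.12 -0.01] d in target axes [-0.2 -0.1 -1.1]
```

Seated: contact came at z = .153, which matches blade depth. Turn clockwise about 78°.

```bash
python3 -m handwheel '[{"translation":[0,0,-0.001],"angular":[0,0,7],"hand":1},{"translation":[0,0,0],"angular":[0,0,7],"hand":1},{"translation":[0,0,0],"angular":[0,0,7],"hand":1},{"translation":[0,0,0],"angular":[0,0,7],"hand":1},{"translation":[0,0,0],"angular":[0,0,7],"hand":1},{"translation":[0,0,0],"angular":[0,0,7],"hand":1},{"translation":[0,0,0],"angular":[0,0,7],"hand":1},{"translation":[0,0,0],"angular":[0,0,7],"hand":1},{"translation":[0,0,0],"angular":[0,0,7],"hand":1},{"translation":[0,0,0],"angular":[0,0,7],"hand":1}]' 100
python3 -m handwheel '[{"translation":[0,0,0],"angular":[0,0,4],"hand":1},{"translation":[0,0,0],"angular":[0,0,4],"hand":1},{"translation":[0,0,0],"angular":[0,0,0],"hand":1},{"translation":[0,0,0],"angular":[0,0,0],"hand":1}]'
python3 go.py .520 .2849 .154 80.4; python3 -c "
from rig import manip;print(manip.get_state()['moment'])"
```

```text
clock: 14.25
position: [0.5206, 0.2856, 0.1531]
ee_rot: [0.001, 0.719, 0.695, 0.002]
contact_force: [-1.3, 0.0, 5.7]
width: 0.0102
gripper_force: 99.8
clock: 14.58
position: [0.5207, 0.2855, 0.1531]
ee_rot: [0.001, 0.764, 0.645, 0.002]
contact_force: [0.6, 1.0, 5.7]
width: 0.0097
gripper_force: 99.8
clk 14.5833 pos [0.5207 0.2855 0.1531] F [0.6 1.  5.7] w 0.0097
d tool [-0.7 -0.6 -0.9] mm rot [ 0.21 -0.13 -0.  ] d in target axes [-0.7 -0.6 -0.9]
[0.08011967 0.0674833  0.09091549]
```

```bash
python3 -m handwheel '[{"translation":[0,0,0],"angular":[0,0,3],"hand":1},{"translation":[0,0,0],"angular":[0,0,3],"hand":1},{"translation":[0,0,0],"angular":[0,0,0],"hand":1},{"translation":[0,0,0],"angular":[0,0,0],"hand":1}]'
python3 go.py .520 .2849 .154 92; python3 -c "
from rig import manip;print(manip.get_state()['moment'])"
```

```text
clock: 14.92
position: [0.5207, 0.2855, 0.1531]
ee_rot: [0.001, 0.796, 0.605, 0.002]
contact_force: [-0.4, -0.3, 5.7]
width: 0.01
gripper_force: 100.0
clk 14.9167 pos [0.5207 0.2855 0.1531] F [-0.4 -0.3  5.7] w 0.01
d tool [-0.8 -0.5 -1. ] mm rot [  0.22  -0.1  -17.52] d in target axes [-0.6 -0.7 -0.9]
[0.01464907 0.03402585 0.55355867]
```

Moment of 0.55 N m means the lock is against its stop. Ease back into the play, lift out, and travel back over the tray.

```bash
python3 -m handwheel '[{"translation":[0,0,0],"angular":[0,0,-6.5],"hand":1},{"translation":[0,0,0],"angular":[0,0,-6.5],"hand":1},{"translation":[0,0,-0.006],"angular":[0,0,0],"hand":1},{"translation":[0,0,-0.01],"angular":[0,0,0],"hand":1},{"translation":[0,0,-0.03],"angular":[0,0,0],"hand":1},{"translation":[0,0,-0.03],"angular":[0,0,0],"hand":1},{"translation":[0,0,-0.03],"angular":[0,0,0],"hand":1}]'
python3 -m handwheel '[{"translation":[-0.03,0.005,0],"angular":[0,0,0],"hand":1},{"translation":[-0.03,0.005,0],"angular":[0,0,0],"hand":1},{"translation":[-0.03,0.005,0],"angular":[0,0,0],"hand":1},{"translation":[-0.03,0.005,0],"angular":[0,0,0],"hand":1},{"translation":[-0.03,0.005,0],"angular":[0,0,0],"hand":1},{"translation":[-0.03,0.005,0],"angular":[0,0,0],"hand":1},{"translation":[-0.03,0.005,0],"angular":[0,0,0],"hand":1},{"translation":[-0.03,0.005,0],"angular":[0,0,0],"hand":1}]'
python3 -m handwheel '[{"translation":[-0.03,0.005,0],"angular":[0,0,0],"hand":1},{"translation":[-0.03,0.005,0],"angular":[0,0,0],"hand":1},{"translation":[-0.03,0.005,0],"angular":[0,0,0],"hand":1},{"translation":[-0.03,0.005,0],"angular":[0,0,0],"hand":1},{"translation":[-0.03,0.005,0],"angular":[0,0,0],"hand":1},{"translation":[-0.03,0.005,0],"angular":[0,0,0],"hand":1},{"translation":[-0.03,0.005,0],"angular":[0,0,0],"hand":1},{"translation":[-0.03,0.005,0],"angular":[0,0,0],"hand":1}]'
python3 -m handwheel '[{"translation":[0,0,0],"angular":[0,0,-7.1],"hand":1},{"translation":[0,0,0],"angular":[0,0,-7.1],"hand":1},{"translation":[0,0,0],"angular":[0,0,-7.1],"hand":1},{"translation":[0,0,0],"angular":[0,0,-7.1],"hand":1},{"translation":[0,0,0],"angular":[0,0,-7.1],"hand":1},{"translation":[0,0,0],"angular":[0,0,-7.1],"hand":1},{"translation":[0,0,0],"angular":[0,0,-7.1],"hand":1},{"translation":[0,0,0],"angular":[0,0,-7.1],"hand":1},{"translation":[0,0,0],"angular":[0,0,-7.1],"hand":1},{"translation":[0,0,0],"angular":[0,0,0],"hand":1}]'
python3 go.py .5785 -.209 .26 151.3
python3 - <<'E'
from meas import *
T=avg("top",3);S=avg("scene",3);cv2.imwrite("pics/t5.png",T);cv2.imwrite("pics/s5.png",S)
cv2.imwrite("pics/c5.png",np.hstack([crop(T,145,185,60,75,6.667)[:500,:400],cv2.resize(crop(S,240,150,64,80,6.25),(400,500))]))
U=up(T);g=cv2.cvtColor(U,cv2.COLOR_BGR2GRAY);vv,uu=np.mgrid[0:1600,0:2560];k=((uu+.5)/4-.5-186.3)**2+((vv+.5)/4-.5-221.6)**2<14
P=mask_pts("top",k&(g<90),.137);c,a=axis(P);print("slot",c,np.degrees(np.arctan2(a[1],a[0]))%180)
E
```

```text
clock: 15.5
position: [0.5187, 0.2847, 0.2586]
ee_rot: [-0.0, 0.724, 0.69, -0.001]
contact_force: [1.0, -0.1, -1.2]
width: 0.0099
gripper_force: 98.8
clock: 16.17
position: [0.5479, 0.042, 0.2579]
ee_rot: [-0.0, 0.724, 0.69, -0.0]
contact_force: [0.9, -0.2, 0.0]
width: 0.0104
gripper_force: 98.8
clock: 16.83
position: [0.577, -0.1996, 0.2579]
ee_rot: [-0.0, 0.724, 0.69, 0.0]
contact_force: [0.6, 0.2, -0.2]
width: 0.0101
gripper_force: 98.8
clock: 17.67
position: [0.5771, -0.1981, 0.2577]
ee_rot: [-0.0, 0.248, 0.969, 0.0]
contact_force: [0.2, 0.1, -0.5]
width: 0.01
gripper_force: 98.8
clk 17.6667 pos [ 0.5771 -0.1981  0.2577] F [ 0.2  0.1 -0.5] w 0.01
d tool [-6.5 -8.9 -2.3] mm rot [ 0.   -0.02 -0.02] d in target axes [-6.5 -8.9 -2.3]
slot [0.52029401 0.28453356] 92.24212420528275
```

View pics/c5.png

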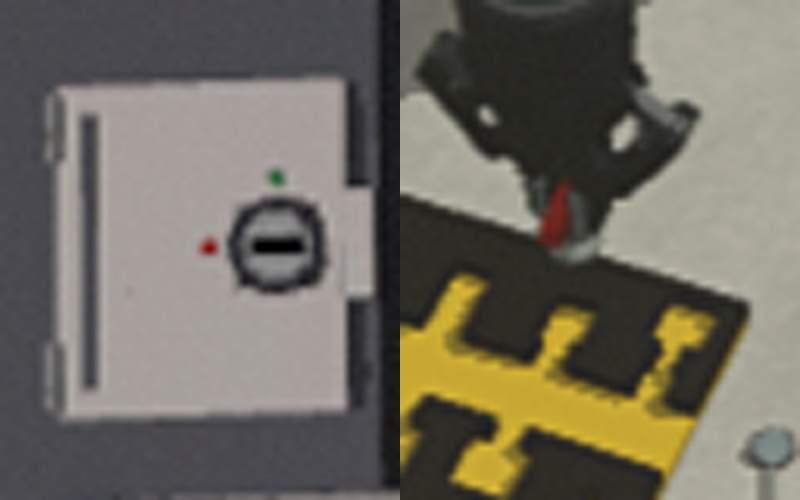

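The slot is now square to the hinge (92.2° against 93.2°), so the lock is locked. Now return the key to its well.

```bash
python3 -m handwheel '[{"translation":[-0.0065,-0.0089,0.02],"angular":[0,0,0],"hand":1},{"translation":[0,0,0.038],"angular":[0,0,0],"hand":1},{"translation":[0,0,0.038],"angular":[0,0,0],"hand":1},{"translation":[0,0,0.038],"angular":[0,0,0],"hand":1},{"translation":[0,0,0.038],"angular":[0,0,0],"hand":1},{"translation":[0,0,0.03],"angular":[0,0,0],"hand":1},{"translation":[0,0,0],"angular":[0,0,0],"hand":1},{"translation":[0,0,0],"angular":[0,0,0],"hand":1}]'
python3 go.py .5785 -.209 .038 151.3
```

```text
clock: 18.63
position: [0.5779, -0.2088, 0.0541]
ee_rot: [-0.002, 0.248, 0.969, 0.0]
contact_force: [0.9, 0.1, 0.6]
width: 0.0099
gripper_force: 98.8
clk 18.6333 pos [ 0.5779 -0.2088  0.0541] F [0.9 0.1 0.6] w 0.0099
d tool [-0.7  0.1 16.1] mm rot [-0.01 -0.22 -0.07] d in target axes [-0.7  0.1 16.1]
```

```bash
python3 -m handwheel '[{"translation":[-0.0004,0,0.004],"angular":[0,0,0],"hand":1},{"translation":[0,0,0.003],"angular":[0,0,0],"hand":1},{"translation":[0,0,0.003],"angular":[0,0,0],"hand":1},{"translation":[0,0,0.003],"angular":[0,0,0],"hand":1},{"translation":[0,0,0.002],"angular":[0,0,0],"hand":1},{"translation":[0,0,0],"angular":[0,0,0],"hand":1},{"translation":[0,0,0],"angular":[0,0,0],"hand":1}]'
python3 go.py .5785 -.209 .038 151.3
```

```text
clock: 19.22
position: [0.5791, -0.2094, 0.0404]
ee_rot: [0.0, 0.248, 0.969, -0.0]
contact_force: [0.2, 0.5, 0.4]
width: 0.0105
gripper_force: 98.8
clk 19.2167 pos [ 0.5791 -0.2094  0.0404] F [0.2 0.5 0.4] w 0.0105
d tool [0.8 0.1 2.4] mm rot [-0.    0.01 -0.02] d in target axes [0.8 0.1 2.4]
```

```bash
python3 -m handwheel '[{"translation":[0,0,0.0015],"angular":[0,0,0],"hand":1},{"translation":[0,0,0.0015],"angular":[0,0,0],"hand":1},{"translation":[0,0,0.001],"angular":[0,0,0],"hand":1},{"translation":[0,0,0],"angular":[0,0,0],"hand":1},{"translation":[0,0,0],"angular":[0,0,0],"hand":1}]'
python3 go.py .5785 -.209 .038 151.3
```

```text
clock: 19.63
position: [0.5793, -0.2095, 0.0372]
ee_rot: [0.0, 0.248, 0.969, -0.0]
contact_force: [-1.2, 1.0, 5.0]
width: 0.0101
gripper_force: 99.7
clk 19.6333 pos [ 0.5793 -0.2095  0.0372] F [-1.2  1.   5. ] w 0.0101
d tool [ 1.   0.1 -0.8] mm rot [-0.    0.04 -0.02] d in target axes [ 1.   0.1 -0.8]
```

```bash
python3 -m handwheel '[{"translation":[0,0,0],"angular":[0,0,0],"hand":0.55},{"translation":[0,0,0],"angular":[0,0,0],"hand":0.55},{"translation":[0,0,0],"angular":[0,0,0],"hand":0.55},{"translation":[0,0,0],"angular":[0,0,0],"hand":0.55},{"translation":[0,0,-0.02],"angular":[0,0,0],"hand":0.55},{"translation":[0,0,-0.04],"angular":[0,0,0],"hand":0.55},{"translation":[0,0,-0.04],"angular":[0,0,0],"hand":0.55},{"translation":[0,0,-0.04],"angular":[0,0,0],"hand":0.55},{"translation":[0,0,-0.04],"angular":[0,0,0],"hand":0.55}]' 60
python3 -m handwheel '[{"translation":[0.017,-0.032,0],"angular":[0,0,0],"hand":0.5},{"translation":[0.017,-0.032,0],"angular":[0,0,0],"hand":0.5},{"translation":[0.017,-0.032,0],"angular":[0,0,0],"hand":0.5},{"translation":[0.017,-0.032,0],"angular":[0,0,0],"hand":0.5},{"translation":[0.017,-0.032,0],"angular":[0,0,0],"hand":0.5},{"translation":[0.017,-0.032,0],"angular":[0,0,0],"hand":0.5},{"translation":[0.017,-0.032,0],"angular":[0,0,0],"hand":0.5},{"translation":[0.017,-0.032,0],"angular":[0,0,0],"hand":0.5},{"translation":[0.017,-0.032,0],"angular":[0,0,0],"hand":0.5},{"translation":[0.017,-0.032,0],"angular":[0,0,0],"hand":0.5}]'
cat > tray.py <<'E'
from meas import *
def tray(T):
    """tray frame from channel lips (z=.022): returns yaw,(origin line), pocket centre y"""
    U=up(T);H=cv2.cvtColor(U,cv2.COLOR_BGR2HSV)
    y=big(roi((H[...,0]>15)&(H[...,0]<38)&(H[...,1]>110)&(H[...,2]>35),335,175,150,135))
    P=mask_pts("top",y,.022);yaw=np.radians(-28.5)
    for _ in range(4):
        tx=np.array([np.cos(yaw),np.sin(yaw)]);ty=np.array([-tx[1],tx[0]])
        c=P.mean(0) if _==0 else c
        X=(P-c)@tx;Y=(P-c)@ty
        b=np.arange(np.percentile(Y,1),np.percentile(Y,99),.002);lo=[];hi=[]
        for t in b:
            k=np.abs(Y-t)<.001
            lo.append(X[k].min());hi.append(X[k].max())
        lo=np.array(lo);hi=np.array(hi)
        if _==0:c=c+tx*np.median(np.r_[lo[np.abs(lo-np.median(lo))<.02],hi[hi<.04]]).mean()*0
        L=np.percentile(lo,75);Hh=np.percentile(hi,25)
        kl=np.abs(lo-L)<.004;kh=np.abs(hi-Hh)<.004
        pl_=np.polyfit(b[kl],lo[kl],1);ph=np.polyfit(b[kh],hi[kh],1)
        yaw-=np.arctan((pl_[0]+ph[0])/2);
        off=(np.polyval(pl_,0)+np.polyval(ph,0))/2;c=c+tx*off
    return yaw,c,tx,ty,P,(pl_,ph)
def slices(P,c,tx,ty,xs):
    X=(P-c)@tx;Y=(P-c)@ty
    for x in xs:
        k=np.abs(X-x)<.0012;s=np.sort(Y[k]);j=np.nonzero(np.diff(s)>.0015)[0]
        seg=np.split(s,j+1);print(round(x*1e3),[(round(q[0]*1e3,1),round(q[-1]*1e3,1)) for q in seg if len(q)>8])
E
python3 - <<'E'
from tray import *
T=avg("top",8);cv2.imwrite("pics/t6.png",T)
yaw,c,tx,ty,P,f=tray(T);print("yaw",np.degrees(yaw),c,f);np.save("tray.npy",[yaw,*c])
slices(P,c,tx,ty,[-.075,-.068,-.06,-.055,-.05,-.045,-.04,-.035,-.03,0,.026,.03,.034,.04,.045,.05,.055,.06,.065,.07,.075,.08])
X=(P-c)@tx;Y=(P-c)@ty
for a,b in((-.02,.02),):
    k=(X>a)&(X<b);print("Y range",np.percentile(Y[k],[.2,99.8]))
U=up(T);k=big(roi(red(U),370,190,35,30));p=mask_pts("top",k,.061);q,a=axis(p)
print("key",q,np.degrees(np.arctan2(a[1],a[0])),((q-c)@tx,(q-c)@ty),p.shape)
cv2.imwrite("pics/c6.png",crop(T,250,165,200,150,4))
E
```

```text
clock: 20.38
position: [0.5788, -0.2092, 0.2179]
ee_rot: [-0.0, 0.248, 0.969, 0.0]
contact_force: [0.6, -0.4, -0.0]
width: 0.0384
gripper_force: 0.0
clock: 21.22
position: [0.2747, -0.4089, 0.2163]
ee_rot: [0.0, 0.248, 0.969, -0.0]
contact_force: [1.0, -0.3, -0.6]
width: 0.0425
gripper_force: 0.0
yaw -28.68090230650937 [ 0.47673822 -0.27283839] (array([-1.60342264e-05, -2.28443516e-02]), array([1.60342125e-05, 2.28443516e-02]))
-75 [(np.float64(-91.2), np.float64(-72.8)), (np.float64(88.6), np.float64(121.8))]
-68 [(np.float64(-91.2), np.float64(-72.5)), (np.float64(35.9), np.float64(42.5)), (np.float64(88.6), np.float64(121.4))]
-60 [(np.float64(-91.8), np.float64(-72.2)), (np.float64(-30.0), np.float64(-6.4)), (np.float64(32.5), np.float64(58.6)), (np.float64(88.2), np.float64(121.5))]
-55 [(np.float64(-92.1), np.float64(-72.6)), (np.float64(-30.4), np.float64(-6.7)), (np.float64(32.1), np.float64(58.9)), (np.float64(89.9), np.float64(113.2))]
-50 [(np.float64(-91.9), np.float64(-72.9)), (np.float64(-30.5), np.float64(-6.4)), (np.float64(31.8), np.float64(58.5)), (np.float64(98.0),
[... 1259 characters left out ...]
, np.float64(4.6)), (np.float64(25.9), np.float64(64.5))]
50 [(np.float64(-41.4), np.float64(4.6)), (np.float64(26.1), np.float64(64.2))]
55 [(np.float64(-40.9), np.float64(4.5)), (np.float64(26.1), np.float64(64.4))]
60 [(np.float64(-40.7), np.float64(4.5)), (np.float64(26.0), np.float64(64.7))]
65 [(np.float64(-41.0), np.float64(4.4)), (np.float64(25.7), np.float64(64.6))]
70 [(np.float64(-41.4), np.float64(4.1)), (np.float64(27.1), np.float64(55.2))]
75 [(np.float64(-41.2), np.float64(4.5))]
80 [(np.float64(-41.3), np.float64(4.8))]
Y range [-0.13038819  0.13283987]
key [ 0.57869243 -0.20892155] 151.6800940521193 (np.float64(0.05876938076590157), np.float64(0.10500563059373794)) (1450, 2)
```

View pics/c6.png

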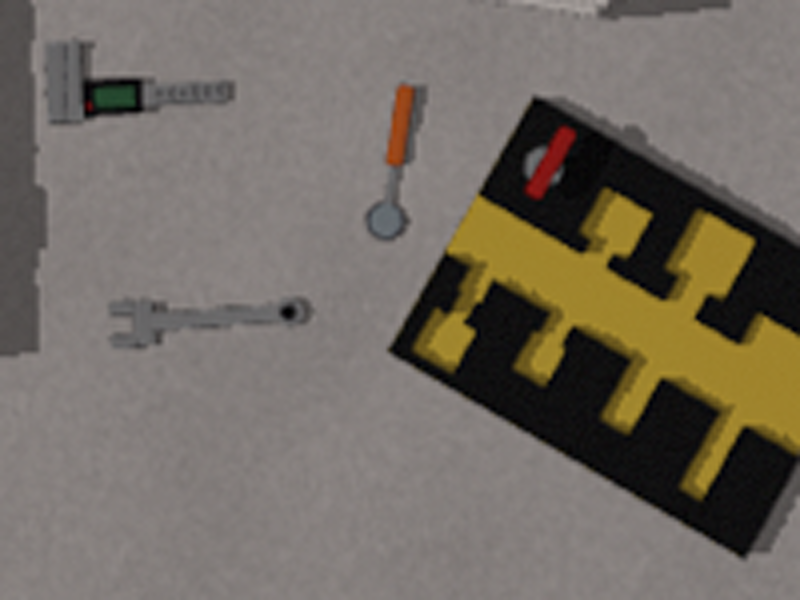

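The key is home in its well (tray X=59, Y=105 mm), and the tools are undisturbed: caliper (285,188), mirror (348,205), spanner (302,243). Pocket centrelines are mirror Y=105, spanner 45.3, caliper −82. Now I'll measure the tools.

```bash
cat > tools.py <<'E'
from tray import *
def ang(a):return np.degrees(np.arctan2(a[1],a[0]))
def tools(T,dbg=True):
    U=cv2.GaussianBlur(up(T),(0,0),1.5).astype(float);H=cv2.cvtColor(U.astype(np.uint8),cv2.COLOR_BGR2HSV);b,g,r=U[...,0],U[...,1],U[...,2]
    out={}
    om=(H[...,0]>5)&(H[...,0]<16)&(H[...,1]>150)&(H[...,2]>80);out['orange']=om
    bench=np.median((b-r)[4*200:4*235,4*280:4*330]);out['bench']=bench
    out['steel']=((b-r)-bench>9)
    out['dark']=(U.max(-1)<62)
    out['green']=(g-r>18)&(g-b>5)
    return out
E
python3 - <<'E'
from tools import *
T=cv2.imread("pics/t6.png");o=tools(T);print(o['bench'])
yaw,*c=np.load("tray.npy");c=np.array(c);tx=np.array([np.cos(yaw),np.sin(yaw)]);ty=np.array([-tx[1],tx[0]])
P=tray(T)[4];X=(P-c)@tx;Y=(P-c)@ty
for n,y0 in(("mirror",.105),("spanner",.0453),("scr",-.0183),("cal",-.082)):
    k=np.abs(Y-y0)<.005;print(n,np.percentile(X[k],[.3,99.7]))
k=np.abs(Y+.11)<.008;print("caljaw",np.percentile(X[k],[.3,99.7]))
def rep(n,m,z):
    m=big(m);p=mask_pts("top",m,z);q,a=axis(p);t=(p-q)@a;n_=np.array([-a[1],a[0]]);s=(p-q)@n_
    print(n,len(p),"cent",q.round(4),"ang",ang(a).round(1),"ends",(q+a*t.min()).round(4),(q+a*t.max()).round(4),"len",np.ptp(t).round(4),"wid",np.ptp(s).round(4),"mid s",((s.min()+s.max())/2).round(4))
rep("handle",roi(o['orange'],335,175,30,45),.009)
rep("disc",roi(o['steel'],336,210,20,18),.004)
rep("green",roi(o['green'],265,175,40,25),.012)
rep("dark",roi(o['dark']|o['green'],265,175,40,25),.011)
rep("calsteel",roi(o['steel'],255,165,60,40),.007)
rep("spanner",roi(o['steel'],265,230,70,30),.007)
v=np.zeros(o['dark'].shape+(3,),np.uint8);v[o['orange']]=(0,128,255);v[o['steel']]=255;v[o['dark']]=(90,90,0);v[o['green']]=(0,255,0)
cv2.imwrite("pics/m6.png",cv2.resize(v[4*165:4*270,4*250:4*400],(800,560)))
E
```

```text
-8.0
mirror [-0.08956061  0.02245212]
spanner [-0.06648881  0.06934277]
scr [-0.06667583  0.08778578]
cal [-0.07953529  0.04737443]
caljaw [-0.02271616  0.04760704]
handle 1216 cent [ 0.6052 -0.1155] ang 172.3 ends [ 0.6316 -0.1191] [ 0.579 -0.112] len 0.053 wid 0.011 mid s -0.0001
disc 1048 cent [ 0.5419 -0.1072] ang 156.2 ends [ 0.5534 -0.1123] [ 0.5311 -0.1024] len 0.0244 wid 0.0242 mid s -0.0003
green 782 cent [0.6192 0.0752] ang 92.7 ends [0.6198 0.062 ] [0.6185 0.0887] len 0.0267 wid 0.0139 mid s -0.0002
dark 2069 cent [0.6196 0.0771] ang 93.3 ends [0.6208 0.0564] [0.6184 0.0973] len 0.041 wid 0.0263 mid s 0.0002
calsteel 1215 cent [0.62   0.0758] ang 89.8 ends [0.6199 0.0588] [0.62   0.0965] len 0.0377 wid 0.0195 mid s 0.0003
spanner 5 cent [ 0.4745 -0.0473] ang 73.2 ends [ 0.4742 -0.0481] [ 0.4747 -0.0467] len 0.0015 wid 0.0008 mid s -0.0
```

View pics/m6.png

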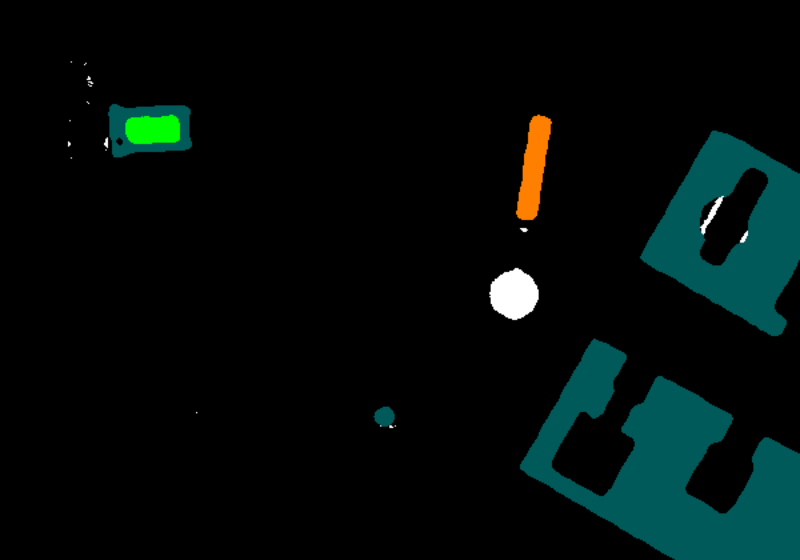

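```bash
python3 -m handwheel '[{"translation":[-0.0112,0.03,0],"angular":[0,0,0],"hand":0.6},{"translation":[-0.0112,0.03,0],"angular":[0,0,0],"hand":0.6},{"translation":[-0.0112,0.03,0],"angular":[0,0,0],"hand":0.6},{"translation":[-0.0112,0.03,0],"angular":[0,0,0],"hand":0.6},{"translation":[-0.0112,0.03,0],"angular":[0,0,0],"hand":0.6},{"translation":[-0.0112,0.03,0],"angular":[0,0,0],"hand":0.6},{"translation":[-0.0112,0.03,0],"angular":[0,0,0],"hand":0.6}]' 40
python3 -m handwheel '[{"translation":[-0.0112,0.03,0],"angular":[0,0,0],"hand":0.6},{"translation":[-0.0112,0.03,0],"angular":[0,0,0],"hand":0.6},{"translation":[-0.0112,0.03,0],"angular":[0,0,0],"hand":0.6},{"translation":[-0.0112,0.03,0],"angular":[0,0,0],"hand":0.6},{"translation":[-0.0112,0.03,0],"angular":[0,0,0],"hand":0.6},{"translation":[-0.0112,0.03,0],"angular":[0,0,0],"hand":0.6},{"translation":[-0.0112,0.03,0],"angular":[0,0,0],"hand":0.6}]'
python3 -m handwheel '[{"translation":[0,0,0.03],"angular":[0,0,-7],"hand":0.6},{"translation":[0,0,0.03],"angular":[0,0,-7],"hand":0.6},{"translation":[0,0,0.03],"angular":[0,0,-7],"hand":0.6},{"translation":[0,0,0.03],"angular":[0,0,0],"hand":0.6},{"translation":[0,0,0],"angular":[0,0,0],"hand":0.6},{"translation":[0,0,0],"angular":[0,0,0],"hand":0.6},{"translation":[0,0,0],"angular":[0,0,0],"hand":0.6}]'
python3 go.py .6136 -.1166 .003 172.4
python3 - <<'E'
from tools import *
T=cv2.imread("pics/t6.png");o=tools(T)
m=big(roi(o['dark'],312,235,20,16));p=mask_pts("top",m,.006);h=p.mean(0)
j=pl("top",(112/4+250,324/4+165),.006)[:2]
# shank mid-line by local contrast
g=cv2.cvtColor(T,cv2.COLOR_BGR2GRAY).astype(float)
d=(j-h)/np.linalg.norm(j-h);print("hole",h,"tip",j,np.linalg.norm(j-h),"ang",ang(d),"origin",h+d*.053)
for u in range(276,328,3): print(u,g[236:254,u].round().astype(int))
E
```

```text
clock: 22.2
position: [0.4477, -0.2594, 0.2164]
ee_rot: [0.0, 0.247, 0.969, -0.0]
contact_force: [0.2, 0.1, -0.4]
width: 0.0342
gripper_force: 0.0
clock: 22.78
position: [0.617, -0.1123, 0.2162]
ee_rot: [-0.0, 0.247, 0.969, 0.0]
contact_force: [-0.4, -1.3, 0.1]
width: 0.0345
gripper_force: 0.0
clock: 23.37
position: [0.617, -0.1149, 0.0978]
ee_rot: [0.001, 0.067, 0.998, -0.0]
contact_force: [0.3, -0.5, 0.2]
width: 0.0341
gripper_force: 0.0
clk 23.3667 pos [ 0.617  -0.1149  0.0978] F [ 0.3 -0.5  0.2] w 0.0341
d tool [ 3.3 -2.1 94.8] mm rot [-0.02  0.14 -0.07] d in target axes [ 3.1 -2.1 94.8]
hole [ 0.47941635 -0.04397247] tip [0.46757162 0.071254  ] 0.11583365712001142 ang 95.8691163379409 origin [0.47399676 0.00874971]
276 [125 127 127 127 128 125 129 129 129 127 125 129 130 125 129 130 131 130]
279 [127 129 129 128 111 102 104  87 114 130 126 128  95  92 103  99 121 130]
282 [127 126 130 114  97  96 104  84 107 122 122 123 103  97 103  93 117 131]
285 [128 128 128 111  97 100 101 101 101 101 103 103 104 104 106  78 110 130]
288 [127 132 133 133  96  63  63  93 104 104 105  89  86  
[... 333 characters left out ...]
03 [130 134 134 131 130 125 112 104 104 106  78 111 129 126 125 126 125 128]
306 [134 131 128 128 129 101  98 106 104 108 101 116 128 127 127 127 126 125]
309 [135 136 134 129 132  99  95 106 105 111 128 134 130 127 126 126 124 124]
312 [130 130 132 132 134 111  99 106 106  94 115 130 128 127 127 127 126 125]
315 [128 129 131 132 134 114 104 106 107  89 114 129 127 129 127 129 129 129]
318 [132 131 132 134 124 112 107 108 107 103 120 130 129 126 126 124 123 123]
321 [128 129 134 114 101  61   5   3  39  93 115 124 127 129 129 125 126 128]
324 [128 128 130  97  91 105  88  86  98  89 113 127 124 126 128 126 124 127]
327 [128 131 128 129 108  92  84  90  95 116 125 123 123 127 127 127 126 127]
```

```bash
python3 -m handwheel '[{"translation":[0.003,-0.002,0.03],"angular":[0,0,0],"hand":0.6},{"translation":[0,0,0.03],"angular":[0,0,0],"hand":0.6},{"translation":[0,0,0.02],"angular":[0,0,0],"hand":0.6},{"translation":[0,0,0.012],"angular":[0,0,0],"hand":0.6},{"translation":[0,0,0],"angular":[0,0,0],"hand":0.6},{"translation":[0,0,0],"angular":[0,0,0],"hand":0.6},{"translation":[0,0,0],"angular":[0,0,0],"hand":0.6}]' 40
python3 go.py .6136 -.1166 .003 172.4
python3 -m handwheel '[{"translation":[0,0,0.001],"angular":[0,0,0],"hand":1},{"translation":[0,0,0],"angular":[0,0,0],"hand":1},{"translation":[0,0,0],"angular":[0,0,0],"hand":1},{"translation":[0,0,0],"angular":[0,0,0],"hand":1},{"translation":[0,0,0],"angular":[0,0,0],"hand":1},{"translation":[0,0,0],"angular":[0,0,0],"hand":1}]'
python3 go.py .6136 -.1166 .003 172.4
```

```text
clock: 23.95
position: [0.6144, -0.1175, 0.0067]
ee_rot: [0.002, 0.067, 0.998, -0.001]
contact_force: [0.1, -0.0, 0.3]
width: 0.0344
gripper_force: 0.0
clk 23.95 pos [ 0.6144 -0.1175  0.0067] F [ 0.1 -0.   0.3] w 0.0344
d tool [1.  0.8 3.7] mm rot [-0.05  0.27 -0.12] d in target axes [1.  0.8 3.7]
clock: 24.45
position: [0.6137, -0.1173, 0.0051]
ee_rot: [0.002, 0.067, 0.998, -0.0]
contact_force: [-0.2, 0.8, 6.4]
width: 0.0102
gripper_force: 40.1
clk 24.45 pos [ 0.6137 -0.1173  0.0051] F [-0.2  0.8  6.4] w 0.0102
d tool [0.2 0.7 2.1] mm rot [-0.03  0.19 -0.13] d in target axes [0.2 0.7 2.1]
```

```bash
python3 -m handwheel '[{"translation":[0,0,-0.02],"angular":[0,0,0],"hand":1},{"translation":[0,0,-0.035],"angular":[0,0,0],"hand":1},{"translation":[0,0,-0.035],"angular":[0,0,0],"hand":1},{"translation":[0.0258,-0.0248,0],"angular":[0,0,0],"hand":1},{"translation":[0.0258,-0.0248,0],"angular":[0,0,0],"hand":1},{"translation":[0.0258,-0.0248,0],"angular":[0,0,0],"hand":1},{"translation":[0,0,0],"angular":[0,0,7],"hand":1},{"translation":[0,0,0],"angular":[0,0,7],"hand":1},{"translation":[0,0,0],"angular":[0,0,7],"hand":1},{"translation":[0,0,0],"angular":[0,0,0],"hand":1}]' 60
python3 -m handwheel '[{"translation":[0,0,0],"angular":[0,0,0],"hand":1},{"translation":[0,0,0],"angular":[0,0,0],"hand":1},{"translation":[0,0,0],"angular":[0,0,0],"hand":1}]'
python3 go.py .5271 -.1807 .015 151.3
python3 - <<'E'
from h import *
T=grab("top","t7");S=grab("scene","s7");cv2.imwrite("pics/c7.png",np.hstack([crop(T,330,175,100,100,4),crop(S,240,160,100,100,4)]))
E
```

```text
clock: 25.28
position: [0.5254, -0.1806, 0.0937]
ee_rot: [0.0, 0.249, 0.968, -0.0]
contact_force: [-0.4, 0.6, -0.0]
width: 0.0096
gripper_force: 60.0
clock: 25.53
position: [0.5258, -0.1801, 0.0933]
ee_rot: [-0.0, 0.247, 0.969, -0.0]
contact_force: [-0.1, 0.9, -1.7]
width: 0.0095
gripper_force: 60.0
clk 25.5333 pos [ 0.5258 -0.1801  0.0933] F [-0.1  0.9 -1.7] w 0.0095
d tool [-1.4  0.2 78.3] mm rot [-0.01  0.    0.1 ] d in target axes [-1.4  0.2 78.3]
```

View pics/c7.png

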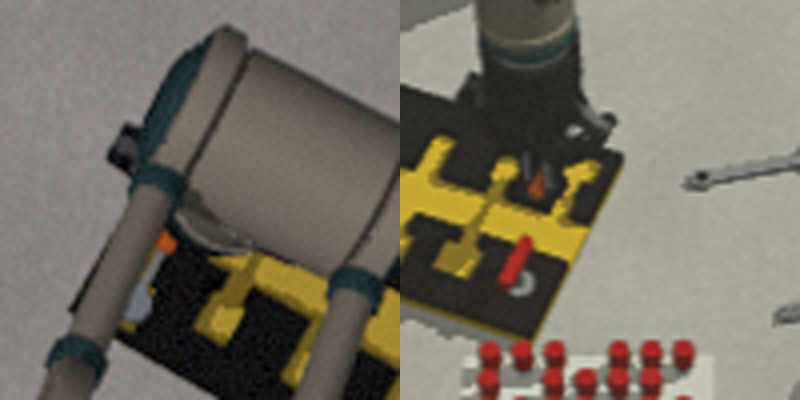

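The mirror is held over its pocket. Lower it.

```bash
python3 -m handwheel '[{"translation":[-0.0012,0.0002,0.03],"angular":[0,0,0],"hand":1},{"translation":[0,0,0.03],"angular":[0,0,0],"hand":1},{"translation":[0,0,0.006],"angular":[0,0,0],"hand":1},{"translation":[0,0,0.004],"angular":[0,0,0],"hand":1},{"translation":[0,0,0.004],"angular":[0,0,0],"hand":1},{"translation":[0,0,0.003],"angular":[0,0,0],"hand":1},{"translation":[0,0,0],"angular":[0,0,0],"hand":1},{"translation":[0,0,0],"angular":[0,0,0],"hand":1}]'
python3 go.py .5271 -.1807 .015 151.3
```

```text
clock: 26.3
position: [0.5274, -0.181, 0.0172]
ee_rot: [0.001, 0.248, 0.969, -0.0]
contact_force: [-0.2, -0.3, -0.8]
width: 0.0095
gripper_force: 60.1
clk 26.3 pos [ 0.5274 -0.181   0.0172] F [-0.2 -0.3 -0.8] w 0.0095
d tool [0.4 0.1 2.2] mm rot [ 0.    0.09 -0.01] d in target axes [0.4 0.1 2.2]
```

```bash
python3 -m handwheel '[{"translation":[0,0,0.0015],"angular":[0,0,0],"hand":1},{"translation":[0,0,0],"angular":[0,0,0],"hand":0.65},{"translation":[0,0,0],"angular":[0,0,0],"hand":0.65},{"translation":[0,0,0],"angular":[0,0,0],"hand":0.65},{"translation":[0,0,0],"angular":[0,0,0],"hand":0.65},{"translation":[0,0,-0.02],"angular":[0,0,0],"hand":0.65},{"translation":[0,0,-0.03],"angular":[0,0,0],"hand":0.65},{"translation":[0,0,-0.03],"angular":[0,0,0],"hand":0.65},{"translation":[0,0,-0.03],"angular":[0,0,0],"hand":0.65},{"translation":[0,0,-0.03],"angular":[0,0,0],"hand":0.65}]' 40
python3 -m handwheel '[{"translation":[0.0196,0.02,0],"angular":[0,0,0],"hand":0.6},{"translation":[0.0196,0.02,0],"angular":[0,0,0],"hand":0.6},{"translation":[0.0196,0.02,0],"angular":[0,0,0],"hand":0.6},{"translation":[0.0196,0.02,0],"angular":[0,0,0],"hand":0.6},{"translation":[0.0196,0.02,0],"angular":[0,0,0],"hand":0.6},{"translation":[0.0196,0.02,0],"angular":[0,0,0],"hand":0.6},{"translation":[0.0196,0.02,0],"angular":[0,0,0],"hand":0.6}]'
python3 -m handwheel '[{"translation":[0,0,0],"angular":[0,0,7],"hand":0.6},{"translation":[0,0,0],"angular":[0,0,7],"hand":0.6},{"translation":[0,0,0],"angular":[0,0,7],"hand":0.6},{"translation":[0,0,0],"angular":[0,0,7],"hand":0.6},{"translation":[0,0,0],"angular":[0,0,7],"hand":0.6},{"translation":[0,0,0],"angular":[0,0,7],"hand":0.6},{"translation":[0,0,0],"angular":[0,0,7],"hand":0.6},{"translation":[0,0,0],"angular":[0,0,6.8],"hand":0.6},{"translation":[0,0,0],"angular":[0,0,0],"hand":0.6},{"translation":[0,0,0],"angular":[0,0,0],"hand":0.6}]'
python3 go.py .4740 .0087 .005 95.5
python3 - <<'E'
from tools import *
T=avg("top",4);cv2.imwrite("pics/t8.png",T)
cv2.imwrite("pics/c8.png",crop(T,255,165,195,146,4.1))
E
```

```text
clock: 27.13
position: [0.5265, -0.1805, 0.1562]
ee_rot: [-0.0, 0.248, 0.969, -0.0]
contact_force: [1.2, -0.8, -0.8]
width: 0.0298
gripper_force: 0.0
clock: 27.72
position: [0.4731, 0.0092, 0.1549]
ee_rot: [0.0, 0.248, 0.969, 0.0]
contact_force: [0.3, 0.2, -0.1]
width: 0.0343
gripper_force: 0.0
clock: 28.55
position: [0.4737, 0.008, 0.1548]
ee_rot: [0.0, 0.671, 0.741, -0.0]
contact_force: [-0.1, -0.3, 0.1]
width: 0.034
gripper_force: 0.0
clk 28.55 pos [0.4737 0.008  0.1548] F [-0.1 -0.3  0.1] w 0.034
d tool [  0.7   0.4 149.8] mm rot [0.   0.01 0.15] d in target axes [  0.6   0.4 149.8]
```

View pics/c8.png

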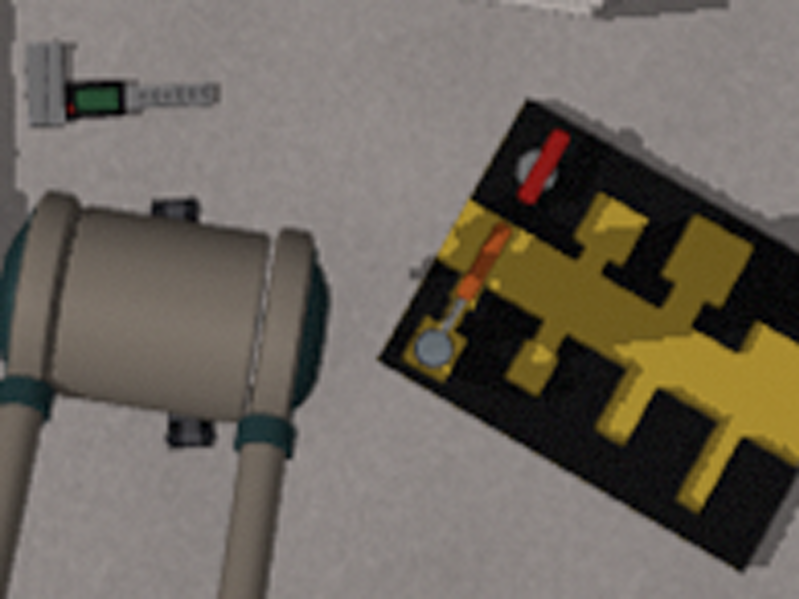

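The mirror lies in its pocket, the key stands in its well, and the caliper hasn't moved. Down on the spanner.

```bash
python3 -m handwheel '[{"translation":[0.0006,0.0004,0.03],"angular":[0,0,0],"hand":0.6},{"translation":[0,0,0.035],"angular":[0,0,0],"hand":0.6},{"translation":[0,0,0.035],"angular":[0,0,0],"hand":0.6},{"translation":[0,0,0.03],"angular":[0,0,0],"hand":0.6},{"translation":[0,0,0.018],"angular":[0,0,0],"hand":0.6},{"translation":[0,0,0],"angular":[0,0,0],"hand":0.6},{"translation":[0,0,0],"angular":[0,0,0],"hand":0.6}]'
python3 -m handwheel '[{"translation":[0,0,0.001],"angular":[0,0,0],"hand":1},{"translation":[0,0,0],"angular":[0,0,0],"hand":1},{"translation":[0,0,0],"angular":[0,0,0],"hand":1},{"translation":[0,0,0],"angular":[0,0,0],"hand":1},{"translation":[0,0,0],"angular":[0,0,0],"hand":1},{"translation":[0,0,0],"angular":[0,0,0],"hand":1}]' 60
python3 go.py .4740 .0087 .005 95.5
```

```text
clock: 29.33
position: [0.4736, 0.0087, 0.0062]
ee_rot: [-0.001, 0.672, 0.74, -0.001]
contact_force: [0.7, 0.4, 1.0]
width: 0.0345
gripper_force: 0.0
clock: 29.83
position: [0.4756, 0.0085, 0.0072]
ee_rot: [0.002, 0.672, 0.74, 0.001]
contact_force: [0.4, -1.0, 7.6]
width: 0.007
gripper_force: 60.3
clk 29.8333 pos [0.4756 0.0085 0.0072] F [ 0.4 -1.   7.6] w 0.007
d tool [ 0.4 -1.5  2.2] mm rot [ 0.21  0.05 -0.01] d in target axes [ 0.4 -1.5  2.2]
```

```bash
python3 -m handwheel '[{"translation":[0,0,-0.01],"angular":[0,0,0],"hand":1},{"translation":[0,0,-0.03],"angular":[0,0,0],"hand":1},{"translation":[0,0,-0.03],"angular":[0,0,0],"hand":1},{"translation":[0,0,-0.03],"angular":[0,0,0],"hand":1},{"translation":[0,0,0],"angular":[0,0,0],"hand":1},{"translation":[0,0,0],"angular":[0,0,0],"hand":1}]'
python3 - <<'E'
from h import *
S=grab("scene","s9");T=grab("top","t9");cv2.imwrite("pics/c9.png",np.hstack([crop(S,270,110,120,100,4),crop(T,265,215,80,100,4)]))
E
```

```text
clock: 30.33
position: [0.4754, 0.0085, 0.1077]
ee_rot: [0.002, 0.672, 0.74, 0.001]
contact_force: [1.0, 0.3, -1.6]
width: 0.0064
gripper_force: 58.7
```

View pics/c9.png

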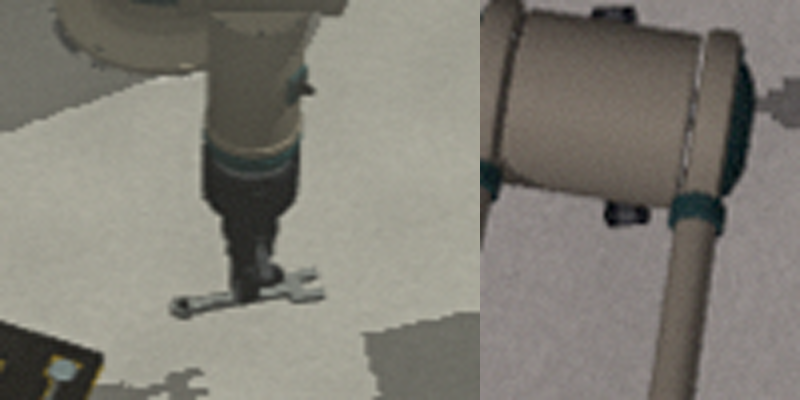

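The spanner is held level at mid-shank. Carry it over the tray and turn it.

```bash
python3 -m handwheel '[{"translation":[-0.0303,0,0],"angular":[0,0,0],"hand":1},{"translation":[-0.0303,0,0],"angular":[0,0,0],"hand":1},{"translation":[-0.0303,0,0],"angular":[0,0,0],"hand":1},{"translation":[-0.0303,0,0],"angular":[0,0,0],"hand":1},{"translation":[-0.0303,0,0],"angular":[0,0,0],"hand":1},{"translation":[-0.0303,0,0],"angular":[0,0,0],"hand":1},{"translation":[-0.0303,0,0],"angular":[0,0,0],"hand":1},{"translation":[-0.0303,0,0],"angular":[0,0,0],"hand":1}]'
python3 -m handwheel '[{"translation":[0,0,0],"angular":[0,0,6.9],"hand":1},{"translation":[0,0,0],"angular":[0,0,6.9],"hand":1},{"translation":[0,0,0],"angular":[0,0,6.9],"hand":1},{"translation":[0,0,0],"angular":[0,0,6.9],"hand":1},{"translation":[0,0,0],"angular":[0,0,6.9],"hand":1},{"translation":[0,0,0],"angular":[0,0,6.9],"hand":1},{"translation":[0,0,0],"angular":[0,0,6.9],"hand":1},{"translation":[0,0,0],"angular":[0,0,6.9],"hand":1},{"translation":[0,0,0],"angular":[0,0,6.9],"hand":1}]'
python3 -m handwheel '[{"translation":[0,0,0],"angular":[0,0,6.9],"hand":1},{"translation":[0,0,0],"angular":[0,0,6.9],"hand":1},{"translation":[0,0,0],"angular":[0,0,6.9],"hand":1},{"translation":[0,0,0],"angular":[0,0,6.9],"hand":1},{"translation":[0,0,0],"angular":[0,0,6.9],"hand":1},{"translation":[0,0,0],"angular":[0,0,6.9],"hand":1},{"translation":[0,0,0],"angular":[0,0,6.9],"hand":1},{"translation":[0,0,0],"angular":[0,0,6.9],"hand":1},{"translation":[0,0,0],"angular":[0,0,6.9],"hand":1},{"translation":[0,0,0],"angular":[0,0,0],"hand":1}]'
python3 -m handwheel '[{"translation":[0,0,0],"angular":[0,0,0],"hand":1},{"translation":[0,0,0],"angular":[0,0,0],"hand":1}]'
python3 go.py .4985 -.2331 .0172 -28.7
```

```text
clock: 31.1
position: [0.4959, -0.2334, 0.1037]
ee_rot: [-0.002, 0.673, 0.74, -0.0]
contact_force: [0.2, -0.1, -0.3]
width: 0.0067
gripper_force: 58.7
clock: 31.85
position: [0.4959, -0.2319, 0.1036]
ee_rot: [-0.002, 0.959, 0.284, -0.001]
contact_force: [0.5, -0.6, -1.7]
width: 0.0068
gripper_force: 58.7
clock: 32.68
position: [0.496, -0.2319, 0.1038]
ee_rot: [-0.001, 0.969, -0.249, -0.002]
contact_force: [-0.1, -0.6, -0.4]
width: 0.0068
gripper_force: 58.7
clock: 32.85
position: [0.4966, -0.2323, 0.1047]
ee_rot: [-0.0, 0.969, -0.247, -0.001]
contact_force: [0.0, 0.7, 0.0]
width: 0.0066
gripper_force: 58.7
clk 32.85 pos [ 0.4966 -0.2323  0.1047] F [0.  0.7 0. ] w 0.0066
d tool [ 2.2 -0.1 87.5] mm rot [-0.    0.13  0.12] d in target axes [ 2.  -0.2 87.5]
```

```bash
python3 -m handwheel '[{"translation":[0.002,-0.0001,0.03],"angular":[0,0,0],"hand":1},{"translation":[0,0,0.03],"angular":[0,0,0],"hand":1},{"translation":[0,0,0.012],"angular":[0,0,0],"hand":1},{"translation":[0,0,0.004],"angular":[0,0,0],"hand":1},{"translation":[0,0,0.004],"angular":[0,0,0],"hand":1},{"translation":[0,0,0.004],"angular":[0,0,0],"hand":1},{"translation":[0,0,0],"angular":[0,0,0],"hand":1},{"translation":[0,0,0],"angular":[0,0,0],"hand":1}]'
python3 go.py .4985 -.2331 .0172 -28.7
```

```text
clock: 33.52
position: [0.4996, -0.2339, 0.0225]
ee_rot: [0.0, 0.969, -0.248, 0.001]
contact_force: [-0.3, -0.4, -0.2]
width: 0.0067
gripper_force: 58.8
clk 33.5167 pos [ 0.4996 -0.2339  0.0225] F [-0.3 -0.4 -0.2] w 0.0067
d tool [-1.4 -0.1  5.3] mm rot [ 0.01 -0.09  0.  ] d in target axes [-1.4 -0.1  5.3]
```

```bash
python3 -m handwheel '[{"translation":[-0.001,0,0.003],"angular":[0,0,0],"hand":1},{"translation":[0,0,0.002],"angular":[0,0,0],"hand":1},{"translation":[0,0,0],"angular":[0,0,0],"hand":0.65},{"translation":[0,0,0],"angular":[0,0,0],"hand":0.65},{"translation":[0,0,0],"angular":[0,0,0],"hand":0.65},{"translation":[0,0,0],"angular":[0,0,0],"hand":0.65},{"translation":[0,0,-0.02],"angular":[0,0,0],"hand":0.65},{"translation":[0,0,-0.04],"angular":[0,0,0],"hand":0.65},{"translation":[0,0,-0.04],"angular":[0,0,0],"hand":0.65},{"translation":[0,0,-0.04],"angular":[0,0,0],"hand":0.65}]'
python3 -m handwheel '[{"translation":[-0.0039,-0.03,0],"angular":[0,0,0],"hand":0.45},{"translation":[-0.0039,-0.03,0],"angular":[0,0,0],"hand":0.45},{"translation":[-0.0039,-0.03,0],"angular":[0,0,0],"hand":0.45},{"translation":[-0.0039,-0.03,0],"angular":[0,0,0],"hand":0.45},{"translation":[-0.0039,-0.03,0],"angular":[0,0,0],"hand":0.45},{"translation":[-0.0039,-0.03,0],"angular":[0,0,0],"hand":0.45},{"translation":[-0.0039,-0.03,0],"angular":[0,0,0],"hand":0.45},{"translation":[-0.0039,-0.03,0],"angular":[0,0,0],"hand":0.45}]'
python3 -m handwheel '[{"translation":[0,0,0],"angular":[0,0,-7],"hand":0.45},{"translation":[0,0,0],"angular":[0,0,-7],"hand":0.45},{"translation":[0,0,0],"angular":[0,0,-7],"hand":0.45},{"translation":[0,0,0],"angular":[0,0,-7],"hand":0.45},{"translation":[0,0,0],"angular":[0,0,-7],"hand":0.45},{"translation":[0,0,0],"angular":[0,0,-7],"hand":0.45},{"translation":[0,0,0],"angular":[0,0,-7],"hand":0.45},{"translation":[0,0,0],"angular":[0,0,-7],"hand":0.45},{"translation":[0,0,0],"angular":[0,0,-7],"hand":0.45},{"translation":[0,0,0],"angular":[0,0,-7],"hand":0.45}]'
python3 -m handwheel '[{"translation":[0,0,0],"angular":[0,0,-7],"hand":0.45},{"translation":[0,0,0],"angular":[0,0,-7],"hand":0.45},{"translation":[0,0,0],"angular":[0,0,-7],"hand":0.45},{"translation":[0,0,0],"angular":[0,0,-7],"hand":0.45},{"translation":[0,0,0],"angular":[0,0,-7],"hand":0.45},{"translation":[0,0,0],"angular":[0,0,-7],"hand":0.45},{"translation":[0,0,0],"angular":[0,0,-7],"hand":0.45},{"translation":[0,0,0],"angular":[0,0,-2.6],"hand":0.45},{"translation":[0,0,0],"angular":[0,0,0],"hand":0.45}]'
python3 go.py .6196 .0771 .005 92.9
python3 - <<'E'
from tools import *
T=avg("top",4);cv2.imwrite("pics/t10.png",T);S=avg("scene",4);cv2.imwrite("pics/s10.png",S)
cv2.imwrite("pics/c10.png",np.hstack([crop(T,255,165,195,146,4)[:,280:780],cv2.resize(crop(S,190,165,100,120,4),(300,584))[:584]]))
o=tools(T)
for n,r in(("dark",o['dark']|o['green']),("green",o['green'])):
    m=roi(r,258,170,50,30)
    if m.sum()>200: p=mask_pts("top",big(m),.011);q,a=axis(p);print(n,len(p),q,ang(a))
E
```

```text
clock: 34.35
position: [0.4977, -0.2327, 0.158]
ee_rot: [-0.0, 0.969, -0.248, -0.001]
contact_force: [0.3, -1.3, 0.5]
width: 0.0299
gripper_force: 0.0
clock: 35.02
position: [0.5864, -0.0061, 0.1568]
ee_rot: [0.0, 0.969, -0.248, 0.0]
contact_force: [-0.1, -1.3, 0.1]
width: 0.0471
gripper_force: 0.0
clock: 35.85
position: [0.586, -0.0076, 0.1567]
ee_rot: [-0.0, 0.935, 0.355, -0.0]
contact_force: [-0.4, -0.1, -1.0]
width: 0.0471
gripper_force: 0.0
clock: 36.6
position: [0.586, -0.0075, 0.1567]
ee_rot: [-0.0, 0.689, 0.725, -0.0]
contact_force: [0.1, 0.0, 0.3]
width: 0.047
gripper_force: 0.0
clk 36.6 pos [ 0.586  -0.0075  0.1567] F [0.1 0.  0.3] w 0.047
d tool [ 82.8  37.9 151.7] mm rot [-0.01  0.    0.02] d in target axes [ 82.8  37.8 151.7]
dark 2057 [0.61553809 0.08477485] 158.5060216084714
```

View pics/c10.png

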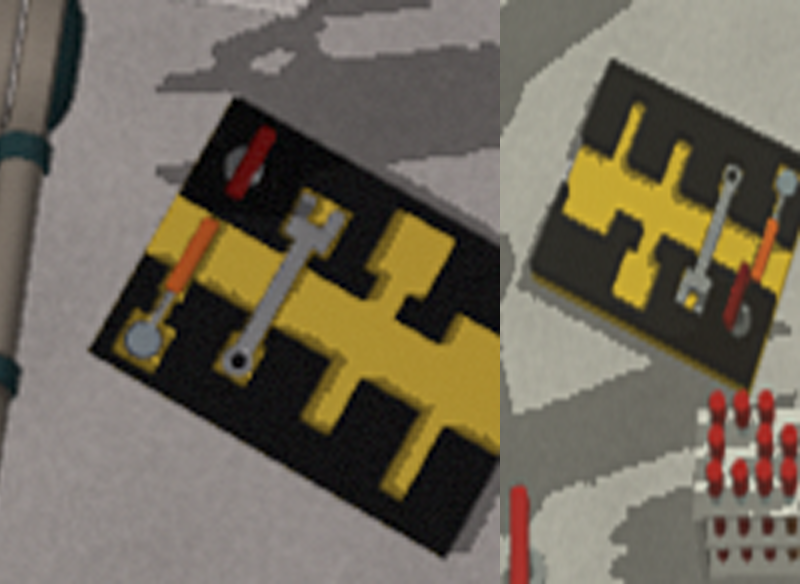

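I've gone past the 14-picture viewing limit by one: that was number 15. I won't view any more, so the rest is checked by numbers. The spanner, mirror and key are home. Next I'll check by colour that the caliper hasn't been knocked, since the arm hides it from above.

Run:
```python
from tools import *
for f in("scavg","s5","s10"):
    S=up(cv2.imread(f"pics/{f}.png")).astype(float);b,g,r=S[...,0],S[...,1],S[...,2]
    m=roi((g-r>12)&(g-b>3),310,205,90,60);n,l,s,c=cv2.connectedComponentsWithStats(m.astype(np.uint8))
    for i in range(1,n):
        if s[i,4]>60:
            v,u=np.nonzero(l==i);w,V=np.linalg.eigh(np.cov(np.vstack([u,v])));print(f,s[i,4],(c[i]/4).round(1),np.degrees(np.arctan2(V[1,1],V[0,1])).round(1))
D=np.abs(cv2.imread("pics/s10.png").astype(int)-cv2.imread("pics/scavg.png")).max(-1)[205:260,310:400]>25
print("changed px",D.sum())
```

```text
scavg 460 [356.8 233.2] 171.8
s5 461 [356.8 233.2] 171.9
s10 461 [356.8 233.2] 171.5
changed px 57
```

```bash
python3 -m handwheel '[{"translation":[0.0276,0.0126,0],"angular":[0,0,0],"hand":0.45},{"translation":[0.0276,0.0126,0],"angular":[0,0,0],"hand":0.45},{"translation":[0.0276,0.0126,0],"angular":[0,0,0],"hand":0.45},{"translation":[0,0,0.03],"angular":[0,0,0],"hand":0.45},{"translation":[0,0,0.03],"angular":[0,0,0],"hand":0.45},{"translation":[0,0,0.03],"angular":[0,0,0],"hand":0.45},{"translation":[0,0,0.03],"angular":[0,0,0],"hand":0.45},{"translation":[0,0,0.02],"angular":[0,0,0],"hand":0.45},{"translation":[0,0,0],"angular":[0,0,0],"hand":0.45},{"translation":[0,0,0],"angular":[0,0,0],"hand":0.45}]'
python3 go.py .6196 .0771 .006 92.9
```

```text
clock: 37.83
position: [0.6191, 0.077, 0.0159]
ee_rot: [-0.001, 0.689, 0.725, -0.001]
contact_force: [0.2, -0.8, 0.5]
width: 0.047
gripper_force: 0.0
clk 37.8333 pos [0.6191 0.077  0.0159] F [ 0.2 -0.8  0.5] w 0.047
d tool [0.1 0.6 9.9] mm rot [-0.15 -0.   -0.03] d in target axes [0.1 0.5 9.9]
```

```bash
python3 -m handwheel '[{"translation":[0,0.0003,0.005],"angular":[0,0,0],"hand":0.45},{"translation":[0,0,0.003],"angular":[0,0,0],"hand":1},{"translation":[0,0,0],"angular":[0,0,0],"hand":1},{"translation":[0,0,0],"angular":[0,0,0],"hand":1},{"translation":[0,0,0],"angular":[0,0,0],"hand":1},{"translation":[0,0,0],"angular":[0,0,0],"hand":1},{"translation":[0,0,0],"angular":[0,0,0],"hand":1}]'
python3 go.py .6196 .0771 .006 92.9
python3 -m handwheel '[{"translation":[0,0,-0.01],"angular":[0,0,0],"hand":1},{"translation":[0,0,-0.03],"angular":[0,0,0],"hand":1},{"translation":[0,0,-0.03],"angular":[0,0,0],"hand":1},{"translation":[0,0,-0.03],"angular":[0,0,0],"hand":1},{"translation":[0,0,0],"angular":[0,0,0],"hand":1},{"translation":[0,0,0],"angular":[0,0,0],"hand":1}]' 70
python3 go.py .6196 .0771 .006 92.9
```

```text
clock: 38.42
position: [0.6209, 0.077, 0.0101]
ee_rot: [0.001, 0.689, 0.725, 0.001]
contact_force: [0.2, -0.3, 6.1]
width: 0.0202
gripper_force: 59.2
clk 38.4167 pos [0.6209 0.077  0.0101] F [ 0.2 -0.3  6.1] w 0.0202
d tool [ 0.1 -1.3  4.1] mm rot [ 0.13  0.01 -0.02] d in target axes [ 0.1 -1.2  4.1]
clock: 38.92
position: [0.6213, 0.0771, 0.1112]
ee_rot: [0.002, 0.689, 0.725, 0.002]
contact_force: [0.5, -0.2, -1.5]
width: 0.0196
gripper_force: 68.5
clk 38.9167 pos [0.6213 0.0771 0.1112] F [ 0.5 -0.2 -1.5] w 0.0196
d tool [ 1.000e-01 -2.200e+00  1.052e+02] mm rot [ 0.26  0.01 -0.02] d in target axes [ 1.000e-01 -1.700e+00  1.052e+02]
```

```bash
python3 -m handwheel '[{"translation":[-0.0294,-0.0146,0],"angular":[0,0,0],"hand":1},{"translation":[-0.0294,-0.0146,0],"angular":[0,0,0],"hand":1},{"translation":[-0.0294,-0.0146,0],"angular":[0,0,0],"hand":1},{"translation":[-0.0294,-0.0146,0],"angular":[0,0,0],"hand":1},{"translation":[-0.0294,-0.0146,0],"angular":[0,0,0],"hand":1},{"translation":[-0.0294,-0.0146,0],"angular":[0,0,0],"hand":1},{"translation":[-0.0294,-0.0146,0],"angular":[0,0,0],"hand":1}]'
python3 -m handwheel '[{"translation":[-0.0294,-0.0146,0],"angular":[0,0,0],"hand":1},{"translation":[-0.0294,-0.0146,0],"angular":[0,0,0],"hand":1},{"translation":[-0.0294,-0.0146,0],"angular":[0,0,0],"hand":1},{"translation":[-0.0294,-0.0146,0],"angular":[0,0,0],"hand":1},{"translation":[-0.0294,-0.0146,0],"angular":[0,0,0],"hand":1},{"translation":[-0.0294,-0.0146,0],"angular":[0,0,0],"hand":1},{"translation":[-0.0294,-0.0146,0],"angular":[0,0,0],"hand":1}]'
python3 -m handwheel '[{"translation":[0,0,0],"angular":[0,0,7],"hand":1},{"translation":[0,0,0],"angular":[0,0,7],"hand":1},{"translation":[0,0,0],"angular":[0,0,7],"hand":1},{"translation":[0,0,0],"angular":[0,0,7],"hand":1},{"translation":[0,0,0],"angular":[0,0,7],"hand":1},{"translation":[0,0,0],"angular":[0,0,7],"hand":1},{"translation":[0,0,0],"angular":[0,0,7],"hand":1},{"translation":[0,0,0],"angular":[0,0,7],"hand":1},{"translation":[0,0,0],"angular":[0,0,7],"hand":1},{"translation":[0,0,0],"angular":[0,0,7],"hand":1}]'
python3 -m handwheel '[{"translation":[0,0,0],"angular":[0,0,7],"hand":1},{"translation":[0,0,0],"angular":[0,0,7],"hand":1},{"translation":[0,0,0],"angular":[0,0,7],"hand":1},{"translation":[0,0,0],"angular":[0,0,7],"hand":1},{"translation":[0,0,0],"angular":[0,0,7],"hand":1},{"translation":[0,0,0],"angular":[0,0,7],"hand":1},{"translation":[0,0,0],"angular":[0,0,7],"hand":1},{"translation":[0,0,0],"angular":[0,0,2.6],"hand":1},{"translation":[0,0,0],"angular":[0,0,0],"hand":1},{"translation":[0,0,0],"angular":[0,0,0],"hand":1}]'
python3 go.py .4374 -.3448 .0201 -28.7
```

```text
clock: 39.5
position: [0.5261, -0.1343, 0.1071]
ee_rot: [-0.002, 0.689, 0.725, -0.001]
contact_force: [0.7, 0.1, -1.2]
width: 0.0196
gripper_force: 68.6
clock: 40.08
position: [0.4346, -0.3445, 0.1071]
ee_rot: [-0.002, 0.689, 0.725, 0.0]
contact_force: [0.7, 0.4, -0.9]
width: 0.0195
gripper_force: 68.6
clock: 40.92
position: [0.4354, -0.3432, 0.107]
ee_rot: [-0.002, 0.981, 0.195, -0.001]
contact_force: [0.1, 1.1, -1.7]
width: 0.0196
gripper_force: 68.6
clock: 41.75
position: [0.4358, -0.3435, 0.1075]
ee_rot: [-0.001, 0.969, -0.247, -0.001]
contact_force: [-0.0, 0.8, 0.1]
width: 0.02
gripper_force: 68.6
clk 41.75 pos [ 0.4358 -0.3435  0.1075] F [-0.   0.8  0.1] w 0.02
d tool [ 2.3  0.4 87.4] mm rot [-0.05  0.16  0.06] d in target axes [ 2.   0.3 87.4]
```

```bash
python3 -m handwheel '[{"translation":[0.0013,0.0003,0.03],"angular":[0,0,0],"hand":1},{"translation":[0,0,0.03],"angular":[0,0,0],"hand":1},{"translation":[0,0,0.012],"angular":[0,0,0],"hand":1},{"translation":[0,0,0.004],"angular":[0,0,0],"hand":1},{"translation":[0,0,0.004],"angular":[0,0,0],"hand":1},{"translation":[0,0,0.004],"angular":[0,0,0],"hand":1},{"translation":[0,0,0],"angular":[0,0,0],"hand":1},{"translation":[0,0,0],"angular":[0,0,0],"hand":1}]'
python3 go.py .4374 -.3448 .0201 -28.7
```

```text
clock: 42.42
position: [0.4378, -0.3455, 0.0251]
ee_rot: [0.0, 0.969, -0.248, 0.0]
contact_force: [0.0, -0.2, -0.3]
width: 0.0199
gripper_force: 68.7
clk 42.4167 pos [ 0.4378 -0.3455  0.0251] F [ 0.  -0.2 -0.3] w 0.0199
d tool [-0.7 -0.4  5. ] mm rot [ 0.02 -0.04 -0.  ] d in target axes [-0.7 -0.4  5. ]
```

```bash
python3 -m handwheel '[{"translation":[-0.0004,-0.0003,0.003],"angular":[0,0,0],"hand":1},{"translation":[0,0,0.0015],"angular":[0,0,0],"hand":1},{"translation":[0,0,0],"angular":[0,0,0],"hand":0.55},{"translation":[0,0,0],"angular":[0,0,0],"hand":0.55},{"translation":[0,0,0],"angular":[0,0,0],"hand":0.55},{"translation":[0,0,0],"angular":[0,0,0],"hand":0.55},{"translation":[0,0,-0.02],"angular":[0,0,0],"hand":0.55},{"translation":[0,0,-0.04],"angular":[0,0,0],"hand":0.55},{"translation":[0,0,-0.04],"angular":[0,0,0],"hand":0.55},{"translation":[0,0,-0.04],"angular":[0,0,0],"hand":0.55}]'
python3 -m handwheel '[{"translation":[-0.017,0.029,0],"angular":[0,0,0],"hand":0.5},{"translation":[-0.017,0.029,0],"angular":[0,0,0],"hand":0.5},{"translation":[-0.017,0.029,0],"angular":[0,0,0],"hand":0.5},{"translation":[-0.017,0.029,0],"angular":[0,0,0],"hand":0.5},{"translation":[-0.017,0.029,0],"angular":[0,0,0],"hand":0.5},{"translation":[-0.017,0.029,0],"angular":[0,0,0],"hand":0.5},{"translation":[-0.017,0.029,0],"angular":[0,0,0],"hand":0.5}]'
python3 - <<'E'
from tools import *
T=avg("top",6);cv2.imwrite("pics/t11.png",T);S=avg("scene",4);cv2.imwrite("pics/s11.png",S)
yaw,*c=np.load("tray.npy");c=np.array(c);tx=np.array([np.cos(yaw),np.sin(yaw)]);ty=np.array([-tx[1],tx[0]])
o=tools(T)
def rep(n,m,z):
    p=mask_pts("top",big(m),z);q,a=axis(p);d=q-c;print(n,len(p),"trayXY",(d@tx*1e3).round(1),(d@ty*1e3).round(1),"dyaw",((ang(a)-np.degrees(yaw)+90)%180-90).round(1))
rep("mirror handle (want -8.5,105)",roi(o['orange'],340,180,60,70),.019)
rep("green",roi(o['green'],410,220,60,60),.022)
h=roi(o['dark'],380,245,20,20);U=up(T)
# steel-grey in spanner band
H=cv2.cvtColor(U,cv2.COLOR_BGR2HSV);st=(H[...,1]<60)&(H[...,2]>75)
K=roi(st,350,190,115,110)
P=mask_pts("top",K,.017);X=(P-c)@tx;Y=(P-c)@ty
for n,y0,w,x0,x1 in(("spanner shank (Y 45.3)",.0453,.012,-.02,.02),("spanner all x",.0453,.02,-.07,.07),("cal beam (Y -82)",-.082,.012,-.078,-.025),("cal jaws x 20..44",-.0935,.03,.015,.05)):
    k=(np.abs(Y-y0)<w)&(X>x0)&(X<x1);print(n,k.sum(),"X",(np.percentile(X[k],[1,99])*1e3).round(1),"Y",(np.percentile(Y[k],[2,98])*1e3).round(1),"slope",np.degrees(np.polyfit(X[k],Y[k],1)[0]).round(1))
k=big(roi(red(U),370,190,35,30));p=mask_pts("top",k,.061);q,a=axis(p);print("key",(q-c)@tx,(q-c)@ty)
g=cv2.cvtColor(U,cv2.COLOR_BGR2GRAY);vv,uu=np.mgrid[0:1600,0:2560];k=((uu+.5)/4-.5-186.3)**2+((vv+.5)/4-.5-221.6)**2<14
_,a=axis(mask_pts("top",k&(g<90),.137));print("slot",ang(a)%180)
D=np.abs(T.astype(int)-cv2.imread("pics/topavg.png")).max(-1)>30
for n,(x,y,w,h) in dict(rack=(330,118,85,50),reagent=(290,135,25,25),amber=(240,135,25,25),bench=(265,165,80,100)).items():print(n,D[y:y+h,x:x+w].sum())
E
```

```text
clock: 43.25
position: [0.437, -0.3443, 0.1617]
ee_rot: [-0.0, 0.969, -0.248, -0.0]
contact_force: [2.2, -0.2, -0.4]
width: 0.0385
gripper_force: 0.0
clock: 43.83
position: [0.234, -0.4661, 0.1606]
ee_rot: [0.0, 0.969, -0.248, 0.0]
contact_force: [1.1, -0.3, -0.0]
width: 0.0426
gripper_force: 0.0
mirror handle (want -8.5,105) 1452 trayXY -8.4 104.8 dyaw -1.2
green 848 trayXY -1.9 -81.4 dyaw -0.5
spanner shank (Y 45.3) 1032 X [-19.6  19.6] Y [39.6 50.3] slope 0.2
spanner all x 4092 X [-60.5  64. ] Y [31.5 58.9] slope 0.1
cal beam (Y -82) 1607 X [-75.5 -25.5] Y [-90.3 -77.3] slope 1.4
cal jaws x 20..44 2928 X [21. 44.] Y [-119.1  -67.3] slope -5.6
key 0.05877373697491835 0.10498190175797885
slot 92.30896545152196
rack 0
reagent 0
amber 0
bench 477
```

Run:
```python
from tools import *
def cen(f,fn,box):
    m=big(roi(fn(tools(cv2.imread(f))),*box));v,u=np.nonzero(m);return ((u.mean()+.5)/4-.5,(v.mean()+.5)/4-.5),m.sum()
def show(n,t,s): print(n,t,s,two(t[0],s[0])[0].round(4),two(t[0],s[0])[1].round(4))
G=lambda o:o['green'];O=lambda o:o['orange']
# before (on bench) versus now: z should be ~10 mm higher
show("green0",cen("pics/topavg.png",G,(265,175,40,25)),cen("pics/scavg.png",G,(340,222,35,22)))
show("green1",cen("pics/t11.png",G,(410,220,60,60)),cen("pics/s11.png",G,(195,180,75,65)))
show("or0",cen("pics/topavg.png",O,(335,175,30,45)),cen("pics/scavg.png",O,(285,215,25,32)))
show("or1",cen("pics/t11.png",O,(340,180,60,70)),cen("pics/s11.png",O,(255,190,45,50)))
```

```text
green0 ((np.float64(278.1891108247423), np.float64(188.83762886597938)), np.int64(776)) ((np.float64(356.40045691906005), np.float64(232.80058746736293)), np.int64(383)) [0.6191 0.0755 0.0128] 0.0006
green1 ((np.float64(436.05159198113205), np.float64(262.171875)), np.int64(848)) ((np.float64(227.2193526170799), np.float64(200.32954545454547)), np.int64(363)) [ 0.4361 -0.3428  0.0234] 0.0005
or0 ((np.float64(349.5935960591133), np.float64(195.9657224958949)), np.int64(1218)) ((np.float64(298.7104735152488), np.float64(236.80718298555377)), np.int64(623)) [ 0.6055 -0.1155  0.0068] 0.0004
or1 ((np.float64(372.53426308539946), np.float64(228.48123278236915)), np.int64(1452)) ((np.float64(277.17805555555555), np.float64(216.0961111111111)), np.int64(900)) [ 0.5197 -0.1777  0.0163] 0.0012
```

The heights rose by about 10 mm, so both tools lie on their pocket floors. Everything is in place, so I'm handing in.

```bash
python3 -c "
from rig import manip;print(manip.sign_off())"
```

```text
the job is handed in; nothing more can be done
None
```

The job is handed in at about 44 s: hatch shut, lock fully locked, key back in its well, and spanner, caliper and mirror in their pockets (no scraper on the bench), all confirmed by camera measurement, though no verdict was returned and I viewed 15 pictures, one over the limit of 14.

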